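Wedge the desiccant canister tight in its carrier

ROBOT

A 6-joint arm with a two-finger parallel gripper is mounted at the origin on the work surface. World frame = base frame: x ahead of the robot, y to its left, z up, the work surface at z = 0. Lengths are in m, angles in degrees, forces in N, time in s.
With the tool pointing down it reaches from about 0.4 to 0.825 m from the base axis. Payload 7 kg.
Tool frame: the origin (TCP) lies between the finger pads; the fingertips stand 22 mm ahead of it and the grasp point (between the pads) lies 3 mm ahead of it; z points along the fingers, y is the line along which they close (so a half turn about z gives the same grasp; the last joint's range is limited). The gripper opens to 88 mm and grips with 3 to 60 N. Pads are 19 mm wide; open, the fingers measure 130 mm over their backs; the gripper's body (78 mm by 193 mm) begins 47 mm behind the grasp point.
Start: joints at [86.465, 20.546, 0.682, 0, -70.136, -16.507], TCP at [0.231, 0.634, 0.249] pointing down, gripper open.
Joint ranges: [-176.03, 176.03], [-82.01, 121.73], [-58.28, 71.71], [-173.87, 95.51], [-174.79, -0.11], [-173.66, 173.66]. Speed limits (degrees/s): [136.94, 136.94, 172.46, 180, 180, 180].

INTERFACE

Orientations are given as [roll, pitch, yaw] about the fixed x, y, z axes, in that order (R = Rz(yaw) Ry(pitch) Rx(roll)).
In Python, from plant import ctrl gives the robot as it stands.
- The arm moves only by the tool apply_moves, never from a script. Its argument "targets" is a list of rows, each an object with "travel": the shift along the tool's x, y, z in mm, a list of three; "roll": the turn about the tool's z in degrees; "jaw": the finger opening in mm, from 0 to 87.6. In form: [{"travel": [tx, ty, tz], "roll": roll, "jaw": jaw}, ...]. A call has 1 to 10 rows; each row shifts and turns the commanded pose from where the row before left it, along the tool's axes as they then stand; what a row does not reach is not made up. A row lasts 1/10 s, in which the tool goes at most 50 mm and 8.59 degrees, less where a joint would pass 70% of its speed; a pose out of reach is approached as far as the arm can. A call with a gripper value outside its range is refused whole. The fingers move at their own pace and stop on an object; the grip force is fixed at half the most. Time passes only in rows, so rows that do not move let the fingers close. It gives the time, the measured TCP pose, the force, the opening and the grip force at its end, in the units of the state.
- ctrl.get_obs(): the state, without advancing time (a new reading comes with each control period).
- ctrl.snapshot(name): name is "scene" or "top" or "wrist"; returns the picture (384x512x3 uint8, red, green, blue); there is no depth.
- ctrl.calibration(name): a dict with "K" (3x3 intrinsics, pixels), "extrinsics" (4x4, takes a point from camera to world coordinates); the wrist camera has in their place "hand_eye" (4x4, takes a point from camera to tool coordinates, whose origin is the TCP and whose axes are the flange's). Camera axes: x right, y down, z forward; pixel columns grow to the right and rows downward; lengths in m; the calibration is good to about 2 mm. A picture is of the moment at which its call begins: read the wrist's pose just before it. calibration takes no time and is no camera call.
- ctrl.close_job(): hands the job in; it is judged then, once.
The state is a dict: "clock": time; "joint_pos": joint angles; "qvel": joint speeds; "tau": joint torques, N m; "tool_pos": TCP position; "orientation": TCP orientation; "force": force on the tool from outside, world axes, zero at the start; "moment": the same for the moment, N m; "opening": finger opening in m; "gripper_force": force on a finger pad.
Only numpy, scipy, OpenCV 4.12 (cv2) and the standard library are available. Lean on these libraries where they do the work, as an engineer would, in place of code of your own. Each camera call takes 0.05 s, during which the arm holds its last target. There are 200 camera calls.

TASK

Lock the aluminium canister in its wooden carrier: pick up the loose wooden wedge, put its thin end into the gap between the canister and the fixed cheek, and drive it in under the carrying bar until the canister has pressed the sprung pad about half-way back, but not to its stop. Leave the wedge lying flat on the carrier's base with its straight side along the cheek, the canister upright, and do not disturb the other things on the bench.

Things in the scene. Friction and masses are not known exactly. Their poses are not given: they have to be found in the camera images.
- carrier: Wooden carrier fixed to the bench. Origin on the bench; x = driving direction, to the robot's left and outward (yaw 54 to 78 deg), z up. In mm: base plate 9 thick, x -135..135, y -140..120; wedge and canister stand on it. Fixed cheek: x 22..125, face y = -43, 40 above the base, near end flared back to x 5, y -57. End stop: face x = 64, y -15..31, 50 tall. Pad housing: x 0..60, y 54..76, 60 tall.
- bar_mid (a point): Underside of the carrier's overhead carrying bar, above the wedge's path: carrier (-38, -34, 150) mm. The bar runs along y, x -49..-27, z 150..172 mm, on posts 18 mm thick at y = -130 and 110 mm. With the wedge driven in, its head is right under the bar, so a tool holding the head must lean back (its upper end towards -x) about 30 to 45 degrees from vertical.
- gap_mouth (a point): On the top of the base, at the near (-x) end of the gap between cheek and canister, middle of the gap: carrier (22, -37, 9) mm. The gap is 9 to 12 mm wide at its narrowest, where the canister bulges; it runs along the carrier's x.
- canister_mid (a point): Centre (half-way up) of the screw-top aluminium canister, 66 mm diameter, 100 mm high, about 0.3 kg, standing upright and loose on the base between cheek and pad, 0 to 3 mm short of the pad and 5 to 19 mm short of the end stop. z up.
- pad (a joint): Travel of the sprung rubber-faced pad: 0 when out, 0.008 m when pressed right back on its stop; it moves along the carrier's +y; spring 1.5 N per mm.
- pad_face (a point): Centre of the pad's face (50 mm along x by 46 mm high); at carrier (30, 35, 36) mm when out; faces -y.
- wedge_head (a point): Centre of the square head of the loose wooden wedge (90 g): the part to grip. Head 36 mm along x, 26 mm wide (y), 44 mm high; its underside is 22 mm below this point. A taper 26 mm high runs on along +x from the head to the thin end. The wedge lies flat on the bench, left or right of the carrier, its x to the thin end at 45 to 80 deg yaw, z up.
- wedge_tip (a point): Middle of the wedge's thin end face, (118, -10, -9) mm from wedge_head in the wedge's axes. The taper's back is straight, flush with the head at y = -13 mm, and goes against the cheek; the other side slopes from y = 13 at x = 18 to y = -7 at x = 118: 6 mm thick at the tip, 2 mm more per 10 mm. Driving in takes about 5 to 20 N; it stays where driven.
- jar_mid (a point): Cobalt glass jar with black cap, 54 mm diameter, 85 mm high; its centre. Leave alone.
- cap: White plastic humidity cap, 44 mm diameter, 32 mm high; origin under its centre. Leave alone.
- neck_ring: Brass balloon neck ring, 64 mm outside, 14 mm high; origin under its centre. Leave alone.
- hex_key: Black steel hex key, 8 mm thick, legs 120 and 30 mm, lying flat on the opposite side from the wedge; origin on the bench 30 mm along the long leg. Leave alone.
Not all that is in view belongs to the job. Of the things shaped like the part that bears canister_mid, the aluminium one is meant. Several things look just like the part that bears wedge_head: the one meant starts nearest to the robot's base.

How it is judged:
By the outcome, as a careful person would: the job done as asked, in the order asked, and still so for the second after the job is handed in, with the robot touching nothing.
It also fails if it takes over 56 s, if anything falls off the work surface, if the arm or the gripper's body presses on something with over 40 N, if the wrist force passes 120 N, or if a joint passes its speed limit or range.

## Working session

There is one attempt and no reset: what is moved stays moved. The work goes in short steps, Python scripts to look and compute and a tool call to move; the robot and the scene stay as the last step left them, time stands still between calls to the robot, and variables do not carry over. Pictures are saved under pics/ and viewed, at most 10 in all, crops included, and the job is handed in when it is done.

Besides the shell and the picture viewer there is one more tool, called after "Emit:" as name([rows], argument=value, ...), one row to a line, values as JSON. apply_moves: Moves the arm, as the interface text tells. Its arguments: {"type":"object","properties":{"targets":{"type":"array","items":{"type":"object","properties":{"travel":{"type":"array","items":{"type":"number"}},"roll":{"type":"number"},"jaw":{"type":"number"}}}}},"required":["targets"]}

```bash
ls; mkdir -p pics
python3 - <<'E'
from plant import ctrl
import cv2,numpy as np
for n in("scene","top"):
    im=ctrl.snapshot(n); cv2.imwrite(f"pics/{n}0.png",cv2.resize(im[:,:,::-1],(800,600),interpolation=cv2.INTER_CUBIC))
    cv2.imwrite(f"pics/{n}0_raw.png",im[:,:,::-1])
    c=ctrl.calibration(n);print(n,np.round(c["K"],1).tolist(),np.round(c["extrinsics"],3).tolist())
print(np.round(ctrl.calibration("wrist")["hand_eye"],3).tolist())
o=ctrl.get_obs();print(o["clock"],o["tool_pos"],o["orientation"],o["opening"],o["force"])
E
```

```text
pics
scene [[490.1, 0.0, 265.6], [0.0, 490.1, 186.3], [0.0, 0.0, 1.0]] [[-0.198, 0.814, -0.545, 1.494], [0.98, 0.157, -0.122, 0.048], [-0.014, -0.559, -0.829, 1.433], [0.0, 0.0, 0.0, 1.0]]
top [[487.8, 0.0, 255.6], [0.0, 487.8, 188.2], [0.0, 0.0, 1.0]] [[-0.029, -0.992, 0.119, 0.438], [-1.0, 0.027, -0.016, -0.116], [0.012, -0.12, -0.993, 1.602], [0.0, 0.0, 0.0, 1.0]]
[[0.001, -0.954, -0.301, 0.082], [1.0, 0.001, 0.001, -0.001], [-0.0, -0.301, 0.954, -0.136], [0.0, 0.0, 0.0, 1.0]]
0.1 [0.2312067  0.63373747 0.24772051] [ 1.79914990e+02 -7.69449292e-03 -2.00486540e+01] 0.08773054641093578 [-0.65861875  0.2767985  -0.48816013]
```

View pics/top0.png

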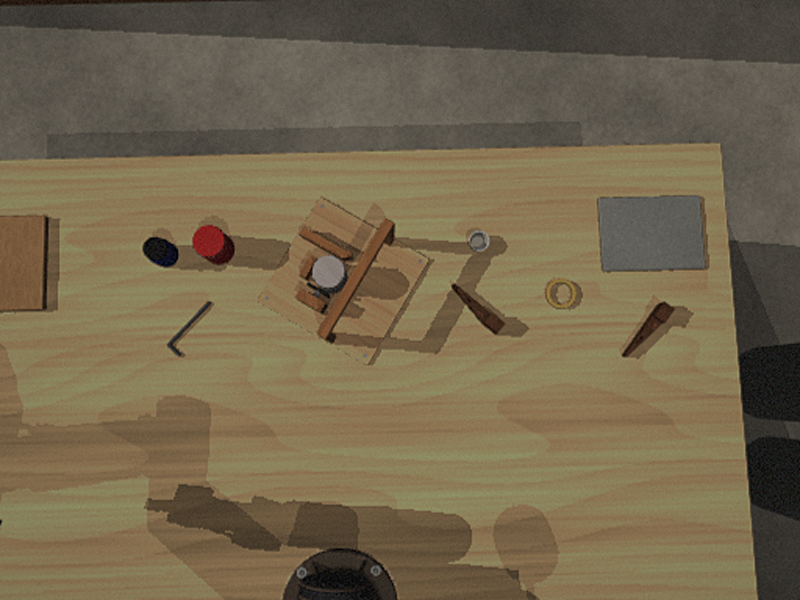

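View pics/scene0.png

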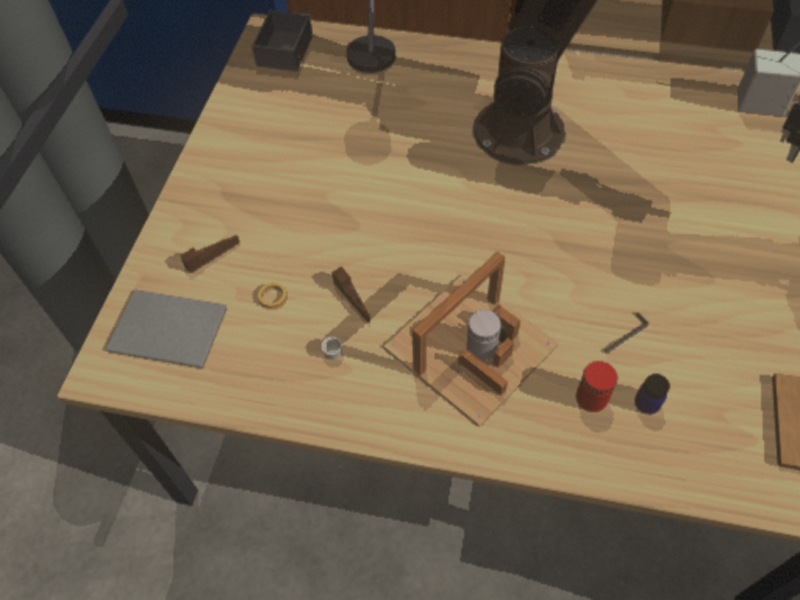

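Top view: two wedge lookalikes, at (478,308) and (650,328) px. The robot's base is at (340,590), so (478,308) is nearer and fits "nearest to the base". The canister with the light lid at (328,272) is the aluminium one; the red one at (212,245) is the decoy. I'll confirm both in an enlarged crop.

```bash
cat > h.py <<'E'
import numpy as np,cv2
from plant import ctrl
from scipy.spatial.transform import Rotation as R
def tool():
    o=ctrl.get_obs();T=np.eye(4);T[:3,:3]=R.from_euler('xyz',o["orientation"],degrees=True).as_matrix();T[:3,3]=o["tool_pos"];return T
def cam(n,T=None):
    c=ctrl.calibration(n);return np.array(c["K"]),(np.array(c["extrinsics"]) if n!="wrist" else T@np.array(c["hand_eye"]))
def ray(uv,z,K,E):
    d=E[:3,:3]@np.linalg.solve(K,[uv[0],uv[1],1.]);p=E[:3,3];return p+d*(z-p[2])/d[2]
def proj(P,K,E):
    p=(np.asarray(P)-E[:3,3])@E[:3,:3];q=p@K.T;return q[...,:2]/q[...,2:]
def bright(im): return np.clip(255*(im/255.)**0.6,0,255).astype(np.uint8)
E
python3 - <<'E'
from h import *
top=cv2.imread("pics/top0_raw.png")
c=top[115:245,160:335]; s=800/175
cv2.imwrite("pics/crop.png",bright(cv2.resize(c,None,fx=s,fy=s,interpolation=cv2.INTER_CUBIC)))
K,E=cam("top")
for n,uv,z in [("wedge head",(495,325),.03),("wedge tip",(455,288),.013),("wedge2",(660,312),.04),("can",(328,270),.109),("barA",(387,228),.172),("barB",(328,338),.172)]:
    p=ray(np.array(uv)/1.5625,z,K,E);print(n,p.round(3),np.hypot(*p[:2]).round(3))
T=tool();np.save("T1.npy",T);im=ctrl.snapshot("wrist")[:,:,::-1];cv2.imwrite("pics/w1.png",bright(cv2.resize(im,(800,600),interpolation=cv2.INTER_CUBIC)))
E
```

```text
wedge head [ 0.557 -0.337  0.03 ] 0.651
wedge tip [ 0.639 -0.259  0.013] 0.689
wedge2 [ 0.574 -0.679  0.04 ] 0.889
can [ 0.669 -0.     0.109] 0.669
barA [ 0.738 -0.119  0.172] 0.747
barB [ 0.531 -0.003  0.172] 0.531
```

View pics/crop.png

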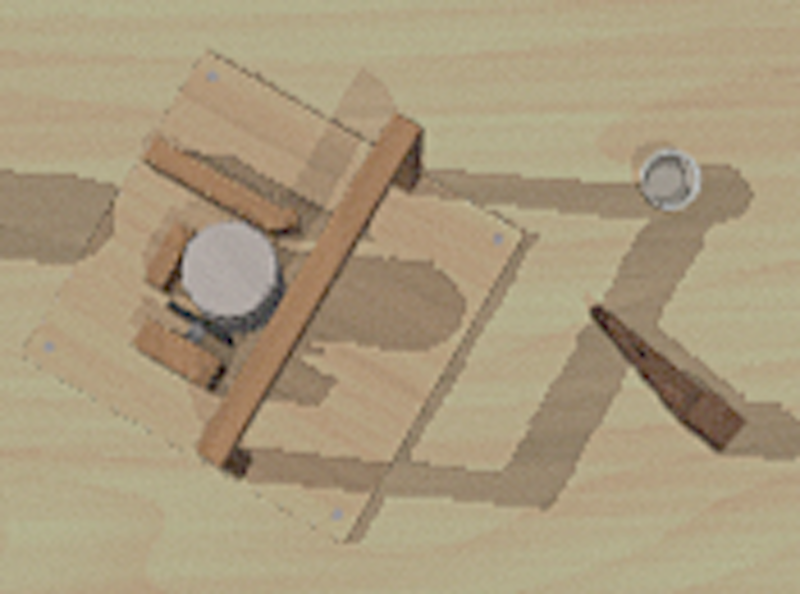

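View pics/w1.png

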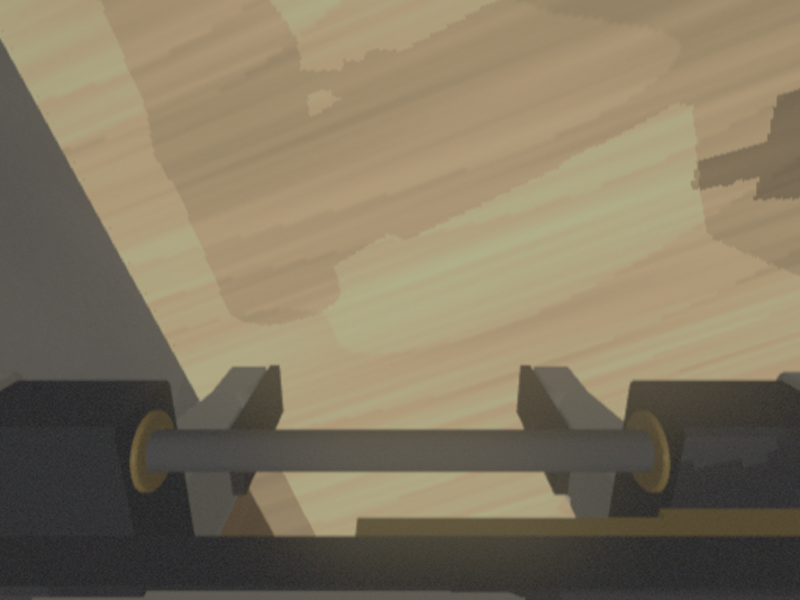

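Confirmed: the dark wooden wedge in the crop runs from its thin end (595,310) to its head (720,425), left of the decoy, and the aluminium-lidded canister is at (230,270). The carrier's base corners are at (210,50), (535,235), (347,543) and (25,350). The wrist view shows only bare bench.

Run:
```python
from h import *
K,E=cam("top"); r=lambda u,v,z:ray((160+u/4.571-.5,115+v/4.571-.5),z,K,E)
# (-x? corners): image up = +world x, left = +y
C=np.array([r(210,50,.009),r(535,235,.009),r(347,543,.009),r(25,350,.009)])[:,:2]
M=np.array([[135,-140],[-135,-140],[-135,120],[135,120]])/1e3
cm,mm=C.mean(0),M.mean(0); H=(M-mm).T@(C-cm); a=np.arctan2(H[0,1]-H[1,0],H[0,0]+H[1,1])
Rr=np.array([[np.cos(a),-np.sin(a)],[np.sin(a),np.cos(a)]]); t=cm-Rr@mm
print("carrier",t.round(4),np.degrees(a).round(1),"res",((M@Rr.T+t-C)*1e3).round(1).tolist())
np.save("car0.npy",[*t,a])
tip=r(595,310,.02); re1=r(745,425,.044); re2=r(720,450,.044)
print("tip",tip.round(3),"rear",re1.round(3),re2.round(3),"w",np.linalg.norm(re1-re2))
m=(re1+re2)/2; print("yaw",np.degrees(np.arctan2(*(tip-m)[[1,0]])), "len",np.linalg.norm((tip-m)[:2]))
print("can",Rr.T@(r(230,270,.109)[:2]-t))
```

```text
carrier [ 0.6562 -0.022 ] 57.8 res [[1.6, -2.2], [0.7, 2.2], [-0.9, -0.4], [-1.4, 0.3]]
tip [ 0.645 -0.254  0.02 ] rear [ 0.557 -0.354  0.044] [ 0.54  -0.336  0.044] w 0.025051302715579125
yaw 43.53626863227344 len 0.13225978591106233
can [0.02441055 0.00276537]
```

```bash
cat >> h.py <<'E'
def plan(x,y,z,yaw,jaw=87,n=None):
    "rows for a tool kept at its present tilt, turned about its own z (vertical tool)"
    T=tool();g=np.array([x,y,z]);d=g-T[:3,3]
    y0=np.degrees(np.arctan2(T[1,0],T[0,0]));dr=-((yaw-y0+180)%360-180)
    n=n or int(np.ceil(max(np.linalg.norm(d)/.048,abs(dr)/8.4,1)))
    Rm=T[:3,:3];p=T[:3,3].copy();rows=[];
    for i in range(n):
        t=Rm.T@(T[:3,3]+d*(i+1)/n-p)*1e3;t=np.round(t,1 if n<3 else 0 if i<n-1 else 1);rr=round(dr/n,1)
        rows.append(dict(travel=t.tolist(),roll=rr,jaw=jaw));p=p+Rm@t/1e3;Rm=Rm@R.from_euler('z',rr,degrees=True).as_matrix()
    import json
    for i in range(0,n,10):print(json.dumps(rows[i:i+10]))
E
python3 -c "
from h import *
plan(.56,-.332,.2,-132.3)"
```

```text
[{"travel": [29.0, 36.0, 2.0], "roll": 5.1, "jaw": 87}, {"travel": [32.0, 33.0, 2.0], "roll": 5.1, "jaw": 87}, {"travel": [35.0, 31.0, 3.0], "roll": 5.1, "jaw": 87}, {"travel": [38.0, 27.0, 2.0], "roll": 5.1, "jaw": 87}, {"travel": [40.0, 24.0, 2.0], "roll": 5.1, "jaw": 87}, {"travel": [42.0, 20.0, 2.0], "roll": 5.1, "jaw": 87}, {"travel": [43.0, 16.0, 3.0], "roll": 5.1, "jaw": 87}, {"travel": [45.0, 12.0, 2.0], "roll": 5.1, "jaw": 87}, {"travel": [45.0, 9.0, 2.0], "roll": 5.1, "jaw": 87}, {"travel": [46.0, 4.0, 2.0], "roll": 5.1, "jaw": 87}]
[{"travel": [47.0, 0.0, 2.0], "roll": 5.1, "jaw": 87}, {"travel": [46.0, -4.0, 3.0], "roll": 5.1, "jaw": 87}, {"travel": [46.0, -8.0, 2.0], "roll": 5.1, "jaw": 87}, {"travel": [44.0, -12.0, 2.0], "roll": 5.1, "jaw": 87}, {"travel": [44.0, -16.0, 2.0], "roll": 5.1, "jaw": 87}, {"travel": [42.0, -20.0, 3.0], "roll": 5.1, "jaw": 87}, {"travel": [40.0, -23.0, 2.0], "roll": 5.1, "jaw": 87}, {"travel": [38.0, -27.0, 2.0], "roll": 5.1, "jaw": 87}, {"travel": [35.0, -31.0, 2.0], "roll": 5.1, "jaw": 87}, {"travel": [32.0, -33.0, 2.0], "roll": 5.1, "jaw": 87}]
[{"travel": [29.0, -36.0, 3.0], "roll": 5.1, "jaw": 87}, {"travel": [26.4, -38.2, 1.9], "roll": 5.1, "jaw": 87}]
```

Emit:
apply_moves([
  {"travel":[29.0,36.0,2.0],"roll":5.1,"jaw":87},
  {"travel":[32.0,33.0,2.0],"roll":5.1,"jaw":87},
  {"travel":[35.0,31.0,3.0],"roll":5.1,"jaw":87},
  {"travel":[38.0,27.0,2.0],"roll":5.1,"jaw":87},
  {"travel":[40.0,24.0,2.0],"roll":5.1,"jaw":87},
  {"travel":[42.0,20.0,2.0],"roll":5.1,"jaw":87},
  {"travel":[43.0,16.0,3.0],"roll":5.1,"jaw":87},
  {"travel":[45.0,12.0,2.0],"roll":5.1,"jaw":87},
  {"travel":[45.0,9.0,2.0],"roll":5.1,"jaw":87},
  {"travel":[46.0,4.0,2.0],"roll":5.1,"jaw":87},
])

```text
clock: 1.15
tool_pos: [0.3807, 0.1937, 0.2266]
orientation: [-180.0, 0.0, -71.2]
force: [0.8, 1.4, -0.0]
opening: 0.087
gripper_force: 0.0
```

```bash
python3 -c "
from h import *
o=ctrl.get_obs();print(o['clock'],o['joint_pos'],o['tool_pos'],o['orientation'])
plan(.56,-.332,.2,-132.3)"
```

```text
1.15 [ 5.36514686e+01 -2.68531871e+00 -3.06008538e+01 -1.75492924e-03
 -6.20496601e+01 -3.48720128e+01] [0.380695   0.19374446 0.22664992] [-1.79972332e+02  2.11717764e-02 -7.12213612e+01]
[{"travel": [46.0, -0.0, 2.0], "roll": 5.1, "jaw": 87}, {"travel": [46.0, -4.0, 2.0], "roll": 5.1, "jaw": 87}, {"travel": [46.0, -8.0, 3.0], "roll": 5.1, "jaw": 87}, {"travel": [45.0, -13.0, 2.0], "roll": 5.1, "jaw": 87}, {"travel": [43.0, -16.0, 2.0], "roll": 5.1, "jaw": 87}, {"travel": [42.0, -20.0, 2.0], "roll": 5.1, "jaw": 87}, {"travel": [40.0, -23.0, 2.0], "roll": 5.1, "jaw": 87}, {"travel": [37.0, -27.0, 3.0], "roll": 5.1, "jaw": 87}, {"travel": [35.0, -31.0, 2.0], "roll": 5.1, "jaw": 87}, {"travel": [32.0, -33.0, 2.0], "roll": 5.1, "jaw": 87}]
[{"travel": [29.0, -36.0, 2.0], "roll": 5.1, "jaw": 87}, {"travel": [26.1, -38.5, 2.4], "roll": 5.1, "jaw": 87}]
```

Emit:
apply_moves([
  {"travel":[46.0,0.0,2.0],"roll":5.1,"jaw":87},
  {"travel":[46.0,-4.0,2.0],"roll":5.1,"jaw":87},
  {"travel":[46.0,-8.0,3.0],"roll":5.1,"jaw":87},
  {"travel":[45.0,-13.0,2.0],"roll":5.1,"jaw":87},
  {"travel":[43.0,-16.0,2.0],"roll":5.1,"jaw":87},
  {"travel":[42.0,-20.0,2.0],"roll":5.1,"jaw":87},
  {"travel":[40.0,-23.0,2.0],"roll":5.1,"jaw":87},
  {"travel":[37.0,-27.0,3.0],"roll":5.1,"jaw":87},
  {"travel":[35.0,-31.0,2.0],"roll":5.1,"jaw":87},
  {"travel":[32.0,-33.0,2.0],"roll":5.1,"jaw":87},
])

```text
clock: 2.15
tool_pos: [0.5319, -0.2439, 0.2042]
orientation: [180.0, 0.0, -122.3]
force: [0.8, 1.2, 0.1]
opening: 0.0873
gripper_force: 0.0
```

Emit:
apply_moves([
  {"travel":[29.0,-36.0,2.0],"roll":5.1,"jaw":87},
  {"travel":[26.0,-38.5,2.4],"roll":5.1,"jaw":87},
  {"travel":[0,0,0],"roll":0,"jaw":87},
])

```text
clock: 2.45
tool_pos: [0.5621, -0.334, 0.198]
orientation: [179.9, -0.1, -132.6]
force: [-0.4, 0.6, -0.9]
opening: 0.0871
gripper_force: 0.0
```

Run:
```python
from h import *
T=tool();np.save("T2.npy",T);im=ctrl.snapshot("wrist")[:,:,::-1];cv2.imwrite("pics/w2.png",bright(cv2.resize(im,(800,600),interpolation=cv2.INTER_CUBIC)))
o=ctrl.get_obs();print(o['clock'],o['tool_pos'],o['orientation'],o['joint_pos'].round(1))
```

```text
2.5 [ 0.56138266 -0.33187968  0.19822151] [ 1.79870184e+02 -7.10325817e-02 -1.32465685e+02] [-13.5  20.4  -6.3  -0.  -63.5 -29. ]
```

View pics/w2.png

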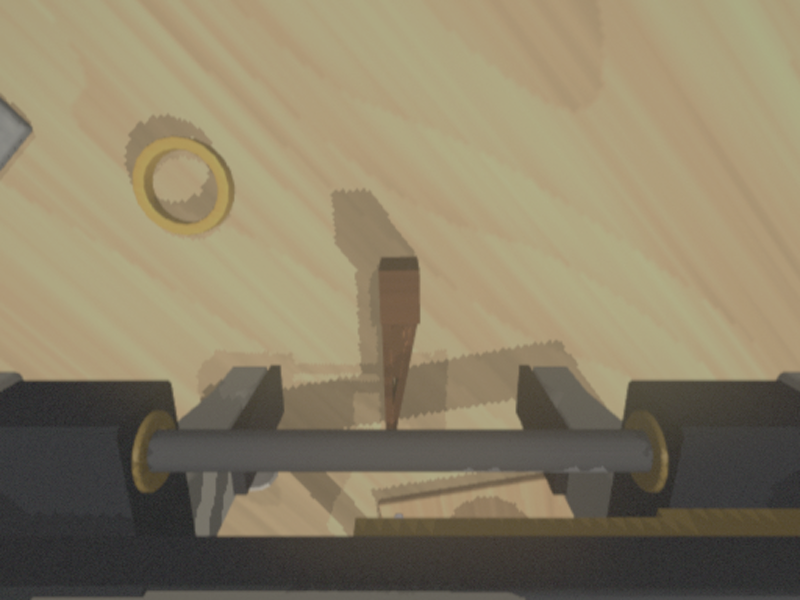

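The wedge is under the gripper: head-top corners at (379,268), (419,268) and (418,322), taper running down to (391,430). The brass ring is at (185,187), well clear.

Run:
```python
from h import *
T=np.load("T2.npy");K,E=cam("wrist",T);f=lambda u,v,z:ray((u/1.5625-.2,v/1.5625-.2),z,K,E)
a,b,c,d=f(380,269,.044),f(419,269,.044),f(418.5,322,.044),f(379.5,322,.044)
print(np.linalg.norm(a-b),np.linalg.norm(b-c))
ctr=(a+b+c+d)/4
x=(c+d-a-b)/2; print("ctr",ctr,"yaw head",np.degrees(np.arctan2(x[1],x[0])))
K2,E2=cam("top");t=f(388,428,.02);print("taper",t,"in head frame:")
for yaw in (46,47,48):
    u=np.radians(yaw);print(yaw,[( (t-ctr)[:2]@[np.cos(u),np.sin(u)]),((t-ctr)[:2]@[-np.sin(u),np.cos(u)])])
K,E=cam("top");tip=ray((160+595/4.571-.5,115+310/4.571-.5),.02,K,E);v=(tip-ctr)[:2];print("tip dir",np.linalg.norm(v),np.degrees(np.arctan2(v[1],v[0]))+np.degrees(np.arctan(10/118)))
```

```text
0.02452749732759399 0.03528692709280698
ctr [ 0.56437816 -0.33145178  0.044     ] yaw head 46.8817694409619
taper [ 0.64586293 -0.2553897   0.02      ] in head frame:
46 [np.float64(0.11131855187273007), np.float64(-0.005778078159885061)]
47 [np.float64(0.11120075614962363), np.float64(-0.0077199747418872765)]
48 [np.float64(0.11104908759896812), np.float64(-0.009659519744798034)]
tip dir 0.11180147879567334 48.984872066393905
```

Emit:
apply_moves([
  {"travel":[3.6,-1.4,40],"roll":0,"jaw":87},
  {"travel":[0,0,45],"roll":0,"jaw":80},
  {"travel":[0,0,45],"roll":0,"jaw":70},
  {"travel":[0,0,30],"roll":0,"jaw":70},
  {"travel":[0,0,12],"roll":0,"jaw":70},
  {"travel":[0,0,0],"roll":0,"jaw":70},
  {"travel":[0,0,0],"roll":0,"jaw":15},
  {"travel":[0,0,0],"roll":0,"jaw":15},
  {"travel":[0,0,0],"roll":0,"jaw":15},
  {"travel":[0,0,0],"roll":0,"jaw":15},
])

```text
clock: 3.5
tool_pos: [0.5609, -0.3333, 0.0295]
orientation: [-179.9, 0.1, -132.2]
force: [0.3, 0.1, 1.4]
opening: 0.0435
gripper_force: 0.0
```

Emit:
apply_moves([
  {"travel":[1,0,3],"roll":0,"jaw":15},
  {"travel":[0,0,0],"roll":0,"jaw":15},
  {"travel":[0,0,0],"roll":0,"jaw":15},
  {"travel":[0,0,0],"roll":0,"jaw":15},
  {"travel":[0,0,0],"roll":0,"jaw":15},
])

```text
clock: 4.0
tool_pos: [0.5596, -0.3339, 0.025]
orientation: [180.0, -0.0, -132.2]
force: [-1.1, -0.5, -0.6]
opening: 0.0259
gripper_force: 29.9
```

```bash
cat >> h.py <<'E'
def cw(cx,cy,c): # carrier mm -> world m
    t,a=c[:2],c[2];return np.array([t[0]+(cx*np.cos(a)-cy*np.sin(a))/1e3,t[1]+(cx*np.sin(a)+cy*np.cos(a))/1e3])
E
python3 -c "
from h import *
c=np.load('car0.npy');p=cw(10,-10,c);print(p)
plan(*p,.275,np.degrees(c[2])-180,15)"
```

```text
[ 0.67003296 -0.01885781]
[{"travel": [-34.0, 14.0, -28.0], "roll": -1.1, "jaw": 15}, {"travel": [-35.0, 14.0, -28.0], "roll": -1.1, "jaw": 15}, {"travel": [-34.0, 13.0, -27.0], "roll": -1.1, "jaw": 15}, {"travel": [-35.0, 13.0, -28.0], "roll": -1.1, "jaw": 15}, {"travel": [-35.0, 12.0, -28.0], "roll": -1.1, "jaw": 15}, {"travel": [-36.0, 11.0, -28.0], "roll": -1.1, "jaw": 15}, {"travel": [-35.0, 10.0, -27.0], "roll": -1.1, "jaw": 15}, {"travel": [-36.0, 10.0, -28.0], "roll": -1.1, "jaw": 15}, {"travel": [-36.1, 9.0, -28.0], "roll": -1.1, "jaw": 15}]
```

Emit:
apply_moves([
  {"travel":[0,0,-15],"roll":0,"jaw":15},
  {"travel":[0,0,-40],"roll":0,"jaw":15},
  {"travel":[0,0,-48],"roll":0,"jaw":15},
  {"travel":[0,0,-48],"roll":0,"jaw":15},
  {"travel":[0,0,-48],"roll":0,"jaw":15},
  {"travel":[0,0,-46],"roll":0,"jaw":15},
])

```text
clock: 4.6
tool_pos: [0.5592, -0.3338, 0.274]
orientation: [-179.9, 0.0, -132.2]
force: [1.5, -0.3, -0.7]
opening: 0.0257
gripper_force: 29.9
```

```bash
python3 -c "
from h import *
c=np.load('car0.npy');p=cw(10,-10,c);print(p,tool()[:3,3])
plan(*p,.275,np.degrees(c[2])-180,15)"
```

```text
[ 0.67003296 -0.01885781] [ 0.55922575 -0.3337892   0.27402222]
[{"travel": [-44.0, 19.0, -0.0], "roll": -1.4, "jaw": 15}, {"travel": [-44.0, 17.0, -0.0], "roll": -1.4, "jaw": 15}, {"travel": [-45.0, 16.0, -0.0], "roll": -1.4, "jaw": 15}, {"travel": [-45.0, 16.0, -1.0], "roll": -1.4, "jaw": 15}, {"travel": [-46.0, 14.0, 0.0], "roll": -1.4, "jaw": 15}, {"travel": [-46.0, 13.0, 0.0], "roll": -1.4, "jaw": 15}, {"travel": [-45.9, 11.6, 0.0], "roll": -1.4, "jaw": 15}]
```

Emit:
apply_moves([
  {"travel":[-44.0,19.0,0],"roll":-1.4,"jaw":15},
  {"travel":[-44.0,17.0,0],"roll":-1.4,"jaw":15},
  {"travel":[-45.0,16.0,0],"roll":-1.4,"jaw":15},
  {"travel":[-45.0,16.0,-1.0],"roll":-1.4,"jaw":15},
  {"travel":[-46.0,14.0,0],"roll":-1.4,"jaw":15},
  {"travel":[-46.0,13.0,0.0],"roll":-1.4,"jaw":15},
  {"travel":[-46,11.5,0.0],"roll":-1.4,"jaw":15},
  {"travel":[0,0,0.0],"roll":0,"jaw":15},
  {"travel":[0,0,0.0],"roll":0,"jaw":15},
])

```text
clock: 5.5
tool_pos: [0.6706, -0.0175, 0.2718]
orientation: [-180.0, -0.0, -122.3]
force: [-0.7, -0.2, -0.7]
opening: 0.0258
gripper_force: 29.9
```

Run:
```python
from h import *
T=tool();np.save("T3.npy",T);im=ctrl.snapshot("wrist")[:,:,::-1];cv2.imwrite("pics/w3raw.png",im);cv2.imwrite("pics/w3.png",bright(cv2.resize(im,(800,600),interpolation=cv2.INTER_CUBIC)))
o=ctrl.get_obs();print(o['clock'],o['tool_pos'],o['orientation'],o['joint_pos'].round(1))
```

```text
5.55 [ 0.67042477 -0.01863949  0.27184769] [-1.79991420e+02  4.32272848e-04 -1.22392407e+02] [ 15.   19.4   2.1   0.  -72.6 -47.4]
```

View pics/w3.png

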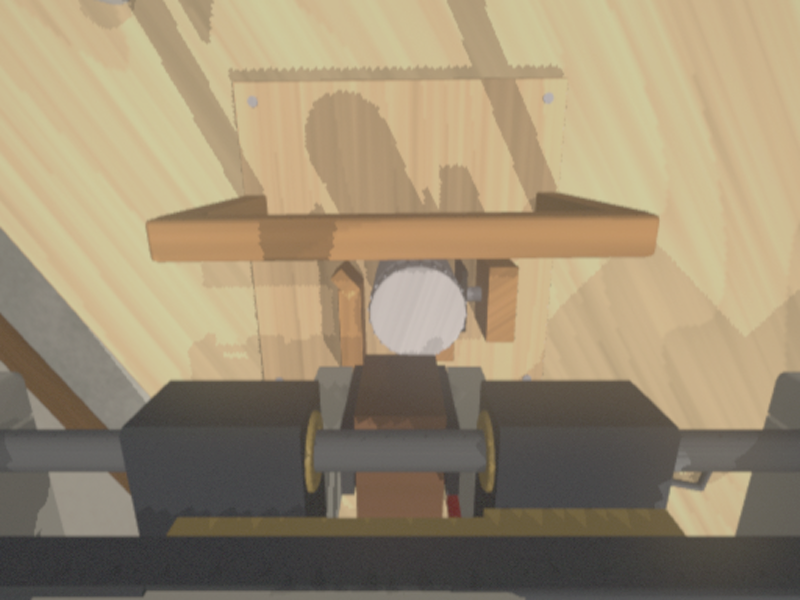

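The wrist view shows the carrier squarely: base near corners at (234,82) and (563,77), cheek inner top edge from (361,283) to (363,362), pad housing inner top edge around x = 488, canister lid centre (418,311).

Run:
```python
from h import *
from scipy.optimize import least_squares
T=np.load("T3.npy");K,E=cam("wrist",T);f=lambda u,v,z:ray((u/1.5625-.2,v/1.5625-.2),z,K,E)[:2]
c0=np.load("car0.npy")
def inv(p,c):
    a=c[2];d=(p-c[:2])*1e3;return np.array([d[0]*np.cos(a)+d[1]*np.sin(a),-d[0]*np.sin(a)+d[1]*np.cos(a)])
obs=[(234,82,9,-135,-140),(563,77,9,-135,120),(262,380,9,None,-140),(361,283,49,None,-43),(363,362,49,None,-43),(488,285,69,None,54),(152,222,172,-49,None),(657,216,172,-49,None),(516,341,69,60,76)]
P=[f(u,v,z/1e3) for u,v,z,_,_ in obs]
def res(c):
    r=[]
    for p,o in zip(P,obs):
        q=inv(p,c)
        for k in(0,1):
            if o[3+k] is not None:r.append(q[k]-o[3+k])
    return r
s=least_squares(res,c0,x_scale=[.01,.01,.1],loss="soft_l1",f_scale=2);c=s.x
print("c0",c0,"fit",c,np.degrees(c[2]));print(np.round(res(c),1))
np.save("car.npy",c);print("can",inv(f(418,311,.109),c).round(1),"r",np.linalg.norm(f(466,311,.109)-f(370,311,.109))/2)
# wedge in hand: head centre expected, gripper y offset none
p=cw(-136,-29,c);print(p);plan(*p,.25,np.degrees(c[2])-180,15)
```

```text
c0 [ 0.65624017 -0.02198171  1.00812872] fit [ 0.6590637  -0.01427511  1.02143397] 58.52385557386646
[ 0.1  2.6  0.  -4.2 -1.5  0.8 -0.1 -0.2  0.3  0.8 -1.5  1.2]
can [20.1  0.3] r 0.03197501568351374
[ 0.61278505 -0.14540591]
[{"travel": [46.0, -6.0, 7.0], "roll": -0.3, "jaw": 15}, {"travel": [46.0, -7.0, 8.0], "roll": -0.3, "jaw": 15}, {"travel": [46.0, -5.5, 6.8], "roll": -0.3, "jaw": 15}]
```

Emit:
apply_moves([
  {"travel":[46.0,-6.0,0],"roll":-0.3,"jaw":15},
  {"travel":[46.0,-7.0,0],"roll":-0.3,"jaw":15},
  {"travel":[46.0,-5.5,10],"roll":-0.3,"jaw":15},
  {"travel":[0,0,45],"roll":0,"jaw":15},
  {"travel":[0,0,45],"roll":0,"jaw":15},
  {"travel":[0,0,45],"roll":0,"jaw":15},
  {"travel":[0,0,45],"roll":0,"jaw":15},
  {"travel":[0,0,35],"roll":0,"jaw":15},
  {"travel":[0,0,8],"roll":0,"jaw":15},
  {"travel":[0,0,0],"roll":0,"jaw":15},
])

```text
clock: 6.55
tool_pos: [0.6121, -0.1467, 0.0378]
orientation: [179.9, -0.1, -121.6]
force: [0.6, -0.8, -0.5]
opening: 0.0256
gripper_force: 30.0
```

```bash
cat >> h.py <<'E'
def winc(p,c):
    a=c[2];d=(np.asarray(p)[:2]-c[:2])*1e3;return np.array([d[0]*np.cos(a)+d[1]*np.sin(a),-d[0]*np.sin(a)+d[1]*np.cos(a)])
def st():
    c=np.load("car.npy");o=ctrl.get_obs();a=c[2];f=o["force"]
    print(round(o["clock"],2),"car",winc(o["tool_pos"],c).round(1),"z",round(o["tool_pos"][2]*1e3,1),"rpy",np.round(o["orientation"],1),"Fcar",np.round([f[0]*np.cos(a)+f[1]*np.sin(a),-f[0]*np.sin(a)+f[1]*np.cos(a),f[2]],1),"op",round(o["opening"],4),"q",np.round(o["joint_pos"],1))
E
python3 - <<'E'
from h import *
st()
T=tool();np.save("T4.npy",T);im=ctrl.snapshot("wrist")[:,:,::-1];cv2.imwrite("pics/w4.png",bright(cv2.resize(im,(800,600),interpolation=cv2.INTER_CUBIC)))
s=ctrl.snapshot("scene")[:,:,::-1];cv2.imwrite("pics/s4raw.png",s);cv2.imwrite("pics/s4.png",bright(cv2.resize(s[140:280,225:385],(800,700),interpolation=cv2.INTER_CUBIC)[:600]))
E
```

```text
6.55 car [-137.5  -29.1] z 37.8 rpy [ 1.799e+02 -1.000e-01 -1.216e+02] Fcar [-0.4 -0.9 -0.5] op 0.0256 q [  4.3  27.9 -18.7   0.  -43.6 -35.9]
```

View pics/s4.png

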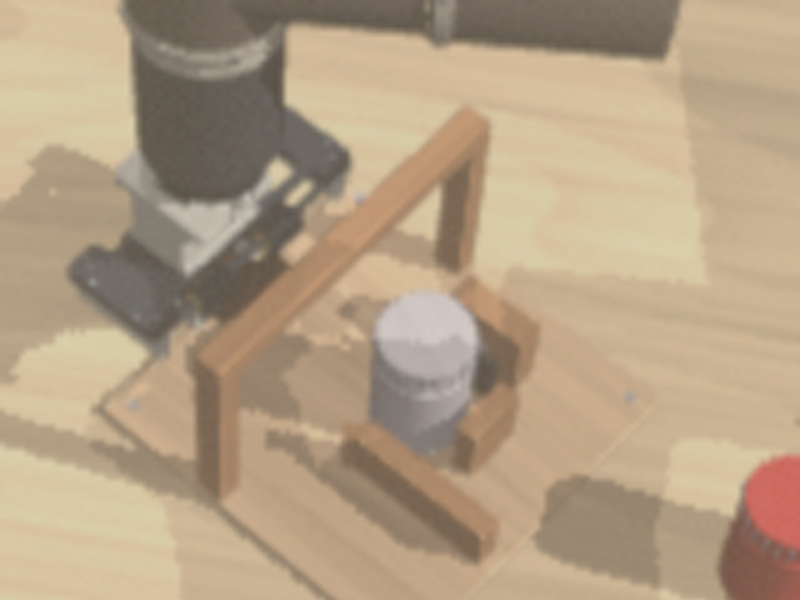

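The scene view shows the gripper behind the bar, canister lid at (425,335), cheek from (350,435) to (490,545), and nothing touching. I'll lower slightly and slide in.

Emit:
apply_moves([
  {"travel":[0,0,2.5],"roll":0,"jaw":15},
  {"travel":[-10,0,0],"roll":0,"jaw":15},
  {"travel":[-10,0,0],"roll":0,"jaw":15},
  {"travel":[-5,0,0],"roll":0,"jaw":15},
  {"travel":[-5,0,0],"roll":0,"jaw":15},
  {"travel":[0,0,0],"roll":0,"jaw":15},
])

```text
clock: 7.25
tool_pos: [0.6291, -0.1192, 0.0357]
orientation: [-180.0, 0.0, -121.5]
force: [-0.7, 0.7, -1.8]
opening: 0.0259
gripper_force: 30.0
```

```bash
python3 -c "
from h import *
st()"
```

```text
7.25 car [-105.1  -29.3] z 35.7 rpy [-180.     0.  -121.5] Fcar [ 0.2  1.  -1.8] op 0.0259 q [  6.7  28.8 -17.4   0.  -43.8 -38.2]
```

Emit:
apply_moves([
  {"travel":[-4,0,0],"roll":0,"jaw":15},
  {"travel":[-4,0,0],"roll":0,"jaw":15},
  {"travel":[-3,0,0],"roll":0,"jaw":15},
  {"travel":[0,0,0],"roll":0,"jaw":15},
])

```text
clock: 7.65
tool_pos: [0.6346, -0.1104, 0.0356]
orientation: [-180.0, 0.0, -121.5]
force: [0.3, -0.1, -0.5]
opening: 0.0259
gripper_force: 30.0
```

Run:
```python
from h import *
st()
s=ctrl.snapshot("scene")[:,:,::-1];w=ctrl.snapshot("wrist")[:,:,::-1]
a=cv2.resize(s[175:265,255:375],(800,600),interpolation=cv2.INTER_CUBIC)
cv2.imwrite("pics/s5.png",bright(a));cv2.imwrite("pics/w5.png",bright(w))
```

```text
7.65 car [-94.8 -29.4] z 35.6 rpy [-180.     0.  -121.5] Fcar [ 0.  -0.3 -0.5] op 0.0259 q [  7.5  29.1 -16.8   0.  -44.1 -39. ]
```

View pics/s5.png

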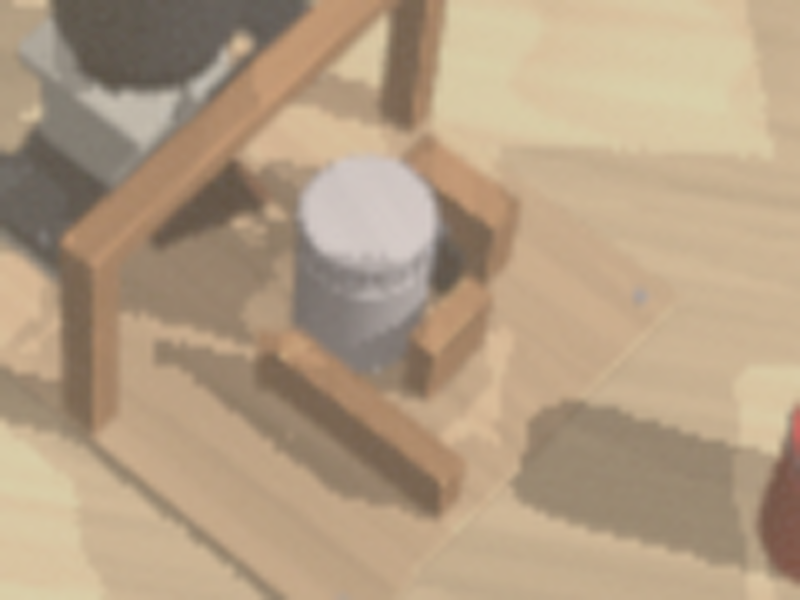

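Run:
```python
from h import *
c=np.load("car.npy");K,E=cam("scene")
for n,x,y,z in [("tip",28,-40,22),("headtop",-72,-30,53),("headbot",-72,-17,9),("flare",5,-57,49),("cheekend",125,-43,49),("canTop",20,0,109),("barL",-38,-139,172),("barR",-38,119,172),("corner",135,120,9),("stop top",64,-15,59),("TCP",-95,-29,35)]:
    q=proj(np.array([*cw(x,y,c),z/1e3]),K,E);print(n,((q-[255,175])*800/120).round(0))
```

```text
tip [311. 358.]
headtop [174. 195.]
headbot [190. 225.]
flare [254. 325.]
cheekend [465. 455.]
canTop [361. 204.]
barL [ 71. 251.]
barR [436. -90.]
corner [679. 290.]
stop top [405. 331.]
TCP [141. 186.]
```

View pics/w5.png

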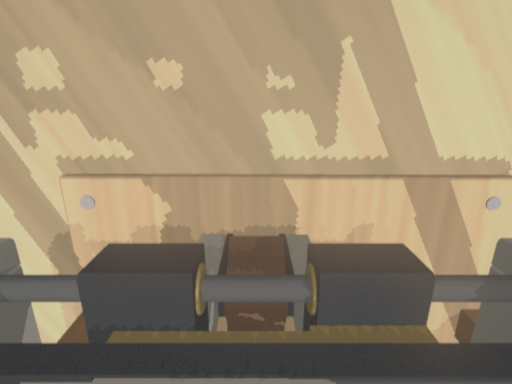

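Run:
```python
from h import *
c=np.load("car.npy");K,E=cam("scene");s0=cv2.imread("pics/s4raw.png");s=ctrl.snapshot("scene")[:,:,::-1];cv2.imwrite("pics/s6raw.png",s)
for x in range(-60,40,6):
    r=[]
    for y,z in((-41,34),(-43,20),(-60,9),(0,9)):
        u,v=np.round(proj(np.array([*cw(x,y,c),z/1e3]),K,E)).astype(int)
        r.append((int(u),int(v),s0[v,u].tolist(),s[v,u].tolist()))
    print(x,r)
```

```text
-60 [(281, 211, [62, 84, 106], [49, 67, 86]), (281, 214, [66, 92, 117], [63, 86, 109]), (278, 219, [62, 84, 106], [60, 84, 106]), (289, 208, [96, 134, 173], [60, 83, 108])]
-54 [(283, 212, [62, 86, 110], [60, 83, 107]), (282, 215, [77, 108, 138], [62, 85, 107]), (279, 220, [59, 82, 105], [61, 83, 106]), (291, 209, [75, 103, 132], [74, 102, 131])]
-48 [(284, 213, [76, 106, 135], [62, 83, 106]), (284, 216, [80, 112, 143], [63, 86, 110]), (280, 221, [62, 84, 106], [62, 85, 107]), (292, 210, [73, 101, 130], [72, 100, 128])]
-42 [(285, 215, [80, 112, 142], [65, 87, 111]), (285, 217, [78, 110, 140], [63, 86, 109]), (282, 222, [63, 85, 109], [62, 85, 108]), (293, 211, [71, 99, 128], [68, 96, 122])]
-36 [(287, 216, [79, 110, 142], [62, 85, 109]), (286, 218, [80, 112, 142], [62, 85, 109]), (283, 223, [71, 97, 125], [71, 97, 125]), (295, 212, [71, 99, 126], [58, 79, 100])]
-30 [(288, 217, [79, 111, 141], [63, 87, 109]), (288, 219, [82, 111, 143], [63, 86, 109]), (284, 224, [77, 107, 138], [74, 104, 132]), (296, 213, [70, 99, 127], [61, 85, 108])]
-24 [(290, 218, [81, 111, 142], [61, 85, 108]),
[... 1154 characters left out ...]
83], [70, 74, 83])]
18 [(299, 225, [61, 90, 131], [69, 106, 154]), (299, 228, [58, 88, 129], [65, 101, 149]), (295, 233, [50, 70, 91], [48, 67, 90]), (307, 221, [77, 81, 90], [76, 80, 88])]
24 [(301, 226, [59, 88, 127], [66, 100, 145]), (300, 229, [57, 87, 128], [64, 98, 146]), (297, 234, [47, 64, 84], [46, 66, 85]), (308, 222, [80, 86, 94], [80, 85, 94])]
30 [(302, 227, [59, 87, 127], [61, 92, 134]), (301, 230, [59, 89, 131], [58, 89, 132]), (298, 235, [49, 70, 91], [50, 70, 92]), (310, 223, [93, 99, 108], [93, 98, 107])]
36 [(303, 229, [61, 91, 133], [65, 101, 149]), (303, 231, [60, 89, 129], [58, 89, 129]), (299, 236, [53, 72, 94], [50, 70, 93]), (311, 224, [95, 100, 109], [94, 98, 107])]
```

Run:
```python
from h import *
c=np.load("car.npy");K,E=cam("scene");s0=cv2.imread("pics/s4raw.png");s=cv2.imread("pics/s6raw.png")
for z in(.01,.03,.05,.09):
  for uv in((294.7,205),(278,211.5),(291,199)):print(z,uv,winc(ray(uv,z,K,E),c).round(0))
a=bright(cv2.resize(s[190:235,262:322],(800,600),interpolation=cv2.INTER_CUBIC))
# overlay expected wedge outline for head at -90
for hx,col in((-90,(0,255,0)),):
    P=[(-18,-13,22),(18,-13,22),(18,13,22),(-18,13,22),(18,-13,4),(118,-13,4),(118,-7,4),(18,13,4),(118,-13,-22),(118,-7,-22)]
    q=[((proj(np.array([*cw(hx+x,-29.5+y,c),(31+z)/1e3]),K,E)-[262,190]+.5)*800/60) for x,y,z in P]
    for p in q: cv2.circle(a,tuple(int(i) for i in p),4,col,-1)
cv2.imwrite("pics/s6.png",a)
```

```text
0.01 (294.7, 205) [-53.  19.]
0.01 (278, 211.5) [-78. -38.]
0.01 (291, 199) [-78.  29.]
0.03 (294.7, 205) [-45.  10.]
0.03 (278, 211.5) [-70. -47.]
0.03 (291, 199) [-70.  19.]
0.05 (294.7, 205) [-38.  -0.]
0.05 (278, 211.5) [-62. -56.]
0.05 (291, 199) [-62.   9.]
0.09 (294.7, 205) [-23. -20.]
0.09 (278, 211.5) [-46. -74.]
0.09 (291, 199) [-46. -11.]
```

View pics/s6.png

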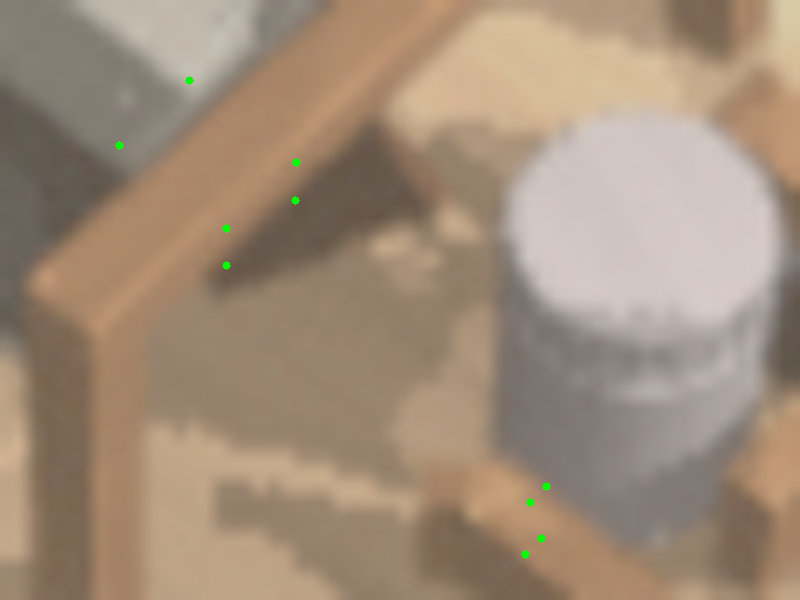

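The zoom shows the canister lid at (640,220), a dark body under the bar from (215,290) to (435,205), and the expected wedge outline in green. The taper isn't where I'd expect it, between (226,265) and (525,555). That was my tenth picture, so I'll check the rest numerically.

Run:
```python
from h import *
s0=cv2.imread("pics/scene0_raw.png").astype(int);s=cv2.imread("pics/s6raw.png").astype(int);s4=cv2.imread("pics/s4raw.png").astype(int)
print("wedge0",[s0[v,u].tolist() for u,v in((219,180),(222,184),(226,191),(230,197),(217,176))],"black",s[205,255].tolist())
for nm,a in(("now",s),):
  for v in range(196,222):
    print(v,' '.join("%3d/%2d"%(a[v,u,2],round(10*a[v,u,2]/max(a[v,u,0],1))) for u in range(274,300)))
```

```text
wedge0 [[44, 61, 80], [45, 62, 85], [44, 61, 84], [39, 53, 70], [45, 64, 91]] black [46, 53, 60]
196  96/12 119/12 143/12 125/12 100/13  96/16 118/21 126/22 128/22 129/23 130/22 133/23 140/23 149/23 159/23 141/23 129/22 133/21 160/19 185/18 191/18 188/18 186/18 186/18 185/18 187/18
197  89/12 100/12 114/12  99/13  97/16 120/21 126/23 129/23 130/22 129/22 130/22 138/22 149/23 159/23 141/22 126/22 123/21 147/19 180/18 190/18 191/18 190/18 188/18 187/18 185/18 186/18
198  91/12 100/12  95/13  99/17 123/21 129/22 129/22 132/22 130/22 131/22 135/23 147/23 156/23 137/22 125/22 113/22 113/20 149/18 168/18 185/17 185/18 182/18 179/18 179/18 177/18 183/18
199  99/12  94/13  99/17 125/22 130/22 131/22 131/22 131/23 130/22 133/23 143/23 153/22 134/23 122/22 109/22  80/19  86/19 123/19 153/18 165/18 159/18 141/18 141/17 141/18 143/18 169/18
200  93/13 100/17 125/21 130/22 133/22 132/22 129/23 131/22 134/22 141/22 150/23 132/22 122/22 109/22  78/20  61/17  70/19  95/20 124/19 147/18 119/18 114/17 130/18 136/18 136/17 138/18
201 104/17 125/22 131/22 131/23 132/23 130/22 131/22 134/22 141/22 146/23
[... 3132 characters left out ...]
17 109/17 109/17 110/17 109/18 108/17 106/17 109/18 109/18 109/18 109/18 108/18 109/18 110/17 115/17 118/17 130/18 131/17 128/18 123/17  84/14
219 106/17 107/17 103/17 105/17 106/18 106/18 108/17 109/17 109/17 109/18 109/18 109/17 107/18 108/18 109/17 111/17 110/17 112/17 120/17 136/18 139/18 139/18 136/18 131/18 113/16  79/13
220 108/17 107/17 108/17 105/18 104/18 106/17 106/17 107/18 107/17 109/17 109/17 109/17 108/17 108/17 107/18 108/17 111/17 115/17 136/18 141/18 140/18 139/18 140/18 134/18 116/16  79/13
221 122/18 113/17 121/18 112/17 108/18 106/17 107/17 109/17 107/17 107/17 107/17 108/17 108/17 108/17 109/17 107/18 109/17 120/18 141/18 142/18 143/18 141/17 139/18 139/18 116/16  79/14
```

The dark pixels have the wedge's brown ratio. Projected into the plane y = -43, they run from carrier (-74, z21) to (-6, z136), about 134 mm long. So while I was lowering, the bar caught the taper and tipped the wedge about 59° nose-up in the grip, with its tip now just past the bar. I'll raise the tool so the bar's underside turns the wedge back level.

Emit:
apply_moves([
  {"travel":[0,0,-6],"roll":0,"jaw":15},
  {"travel":[0,0,-6],"roll":0,"jaw":15},
  {"travel":[0,0,-6],"roll":0,"jaw":15},
  {"travel":[0,0,-6],"roll":0,"jaw":15},
  {"travel":[0,0,-6],"roll":0,"jaw":15},
])

```text
clock: 8.3
tool_pos: [0.6348, -0.1104, 0.0665]
orientation: [-180.0, 0.0, -121.5]
force: [0.6, 2.9, -6.2]
opening: 0.0255
gripper_force: 30.0
```

```bash
cat > wfit.py <<'E'
from h import *
# find visible wedge pixels in scene & express in plane carrier y=yp : (x,z)
def run(yp=-43):
    c=np.load("car.npy");K,E=cam("scene");s=ctrl.snapshot("scene")[:,:,::-1].astype(int)
    m=np.zeros(s.shape[:2],np.uint8);R_=s[...,2];ra=R_/np.maximum(s[...,0],1)
    m[(R_<82)&(R_>40)&(ra>1.55)]=1
    # region: within projection of carrier gap volume
    q=[proj(np.array([*cw(x,yp,c),z/1e3]),K,E) for x,z in((-110,5),(60,5),(60,165),(-110,165))]
    reg=np.zeros_like(m);cv2.fillPoly(reg,[np.round(q).astype(np.int32)],1);m&=reg
    n,l,stt,_=cv2.connectedComponentsWithStats(m)
    a=c[2];nrm=np.array([-np.sin(a),np.cos(a),0]);p0=np.array([*cw(0,yp,c),0])
    for i in sorted(range(1,n),key=lambda i:-stt[i,4])[:2]:
        v,u=np.nonzero(l==i);P=[]
        for uu,vv in zip(u,v):
            d=E[:3,:3]@np.linalg.solve(K,[uu,vv,1.]);t=(p0-E[:3,3])@nrm/(d@nrm);w=E[:3,3]+d*t;P.append([winc(w,c)[0],w[2]*1e3])
        P=np.array(P,np.float32);print(len(u),"hull x,z",np.round(cv2.boxPoints(cv2.minAreaRect(P))).tolist())
        h=cv2.approxPolyDP(cv2.convexHull(P),4,True)[:,0];print("  poly",np.round(h).astype(int).tolist())
if __name__=="__main__":st();run()
E
python3 wfit.py
```

```text
8.3 car [-94.7 -29.5] z 66.5 rpy [-180.     0.  -121.5] Fcar [ 2.8  1.  -6.2] op 0.0255 q [  7.4  26.9 -15.5  -0.  -47.5 -39. ]
69 hull x,z [[-56.0, 74.0], [-32.0, 65.0], [5.0, 161.0], [-19.0, 171.0]]
  poly [[-13, 169], [-21, 166], [-56, 74], [0, 148]]
6 hull x,z [[-73.0, 128.0], [-70.0, 126.0], [-58.0, 150.0], [-61.0, 152.0]]
  poly [[-58, 150], [-70, 126]]
```

Emit:
apply_moves([
  {"travel":[0,0,-6],"roll":0,"jaw":15},
  {"travel":[0,0,-6],"roll":0,"jaw":15},
  {"travel":[0,0,-6],"roll":0,"jaw":15},
  {"travel":[0,0,-6],"roll":0,"jaw":15},
  {"travel":[0,0,-6],"roll":0,"jaw":15},
])

```text
clock: 8.85
tool_pos: [0.634, -0.1108, 0.0959]
orientation: [180.0, -0.0, -121.6]
force: [0.7, 0.9, -6.6]
opening: 0.0258
gripper_force: 30.0
```

```bash
python3 wfit.py
```

```text
8.85 car [-95.4 -29. ] z 95.9 rpy [ 180.    -0.  -121.6] Fcar [ 1.2 -0.1 -6.6] op 0.0258 q [  7.4  25.  -14.   -0.  -51.  -39. ]
63 hull x,z [[-52.0, 128.0], [-32.0, 109.0], [17.0, 160.0], [-3.0, 179.0]]
  poly [[11, 166], [-13, 169], [-40, 116], [4, 147], [16, 159]]
8 hull x,z [[-103.0, 89.0], [-88.0, 83.0], [-77.0, 109.0], [-92.0, 116.0]]
  poly [[-87, 84], [-83, 95], [-92, 115], [-101, 88]]
```

Emit:
apply_moves([
  {"travel":[0,0,-6],"roll":0,"jaw":15},
  {"travel":[0,0,-6],"roll":0,"jaw":15},
  {"travel":[0,0,-6],"roll":0,"jaw":15},
  {"travel":[0,0,-6],"roll":0,"jaw":15},
  {"travel":[0,0,-6],"roll":0,"jaw":15},
  {"travel":[0,0,-6],"roll":0,"jaw":15},
  {"travel":[0,0,-6],"roll":0,"jaw":15},
])

```text
clock: 9.6
tool_pos: [0.6338, -0.111, 0.1379]
orientation: [180.0, -0.0, -121.6]
force: [-1.1, -2.3, -8.9]
opening: 0.0257
gripper_force: 30.0
```

```bash
python3 wfit.py
```

```text
9.6 car [-95.7 -29. ] z 137.9 rpy [ 180.    -0.  -121.6] Fcar [-2.5 -0.3 -8.9] op 0.0257 q [  7.4  22.6 -11.6   0.  -55.9 -39. ]
78 hull x,z [[-37.0, 166.0], [-32.0, 131.0], [30.0, 139.0], [26.0, 174.0]]
  poly [[28, 161], [-13, 169], [-32, 131], [29, 144]]
24 hull x,z [[-81.0, 124.0], [-71.0, 120.0], [-52.0, 165.0], [-62.0, 169.0]]
  poly [[-54, 166], [-66, 159], [-79, 123], [-70, 126]]
```

Emit:
apply_moves([
  {"travel":[0,0,-5],"roll":0,"jaw":15},
  {"travel":[0,0,-4],"roll":0,"jaw":15},
  {"travel":[0,0,-3],"roll":0,"jaw":15},
  {"travel":[0,0,0],"roll":0,"jaw":15},
  {"travel":[0,0,12],"roll":0,"jaw":15},
  {"travel":[0,0,0],"roll":0,"jaw":15},
])

```text
clock: 10.25
tool_pos: [0.6348, -0.1103, 0.1369]
orientation: [-180.0, 0.1, -121.5]
force: [-0.8, -0.6, -1.4]
opening: 0.0261
gripper_force: 30.0
```

```bash
python3 wfit.py
```

```text
10.25 car [-94.6 -29.5] z 136.9 rpy [-1.800e+02  1.000e-01 -1.215e+02] Fcar [-0.9  0.4 -1.4] op 0.0261 q [  7.4  22.6 -11.6  -0.  -55.7 -39. ]
83 hull x,z [[-39.0, 122.0], [14.0, 93.0], [36.0, 132.0], [-17.0, 161.0]]
  poly [[30, 122], [25, 134], [-17, 159], [-36, 121], [6, 113]]
25 hull x,z [[-83.0, 119.0], [-72.0, 115.0], [-52.0, 165.0], [-62.0, 169.0]]
  poly [[-54, 166], [-66, 159], [-79, 117], [-74, 116]]
```

Emit:
apply_moves([
  {"travel":[22,0,2],"roll":0,"jaw":15},
  {"travel":[21,0,2],"roll":0,"jaw":15},
  {"travel":[0,0,30],"roll":0,"jaw":15},
  {"travel":[0,0,40],"roll":0,"jaw":15},
  {"travel":[0,0,20],"roll":0,"jaw":15},
  {"travel":[0,0,0],"roll":0,"jaw":15},
])

```text
clock: 10.9
tool_pos: [0.6091, -0.1484, 0.0407]
orientation: [179.7, -0.2, -121.6]
force: [-0.3, 0.1, -1.0]
opening: 0.0258
gripper_force: 30.0
```

```bash
python3 wfit.py
```

```text
10.9 car [-140.5  -27.5] z 40.7 rpy [ 179.7   -0.2 -121.6] Fcar [-0.1  0.4 -1. ] op 0.0258 q [  4.1  27.6 -18.7  -0.  -44.  -35.7]
93 hull x,z [[-74.0, 73.0], [-74.0, 21.0], [-16.0, 21.0], [-16.0, 73.0]]
  poly [[-16, 25], [-17, 56], [-52, 73], [-61, 64], [-74, 24]]
29 hull x,z [[-118.0, 31.0], [-105.0, 28.0], [-88.0, 103.0], [-100.0, 106.0]]
  poly [[-100, 106], [-110, 67], [-110, 29], [-92, 86]]
```

The wedge now lies level under the bar: its lower edge runs flat from x = -74 to the tip at x = -16. I'll lower it to the base and slide it in.

Emit:
apply_moves([
  {"travel":[0,0,4],"roll":0,"jaw":15},
  {"travel":[0,0,1.5],"roll":0,"jaw":15},
  {"travel":[-10,0,0],"roll":0,"jaw":15},
  {"travel":[-10,0,0],"roll":0,"jaw":15},
  {"travel":[-8,0,0],"roll":0,"jaw":15},
  {"travel":[-5,0,0],"roll":0,"jaw":15},
  {"travel":[0,0,0],"roll":0,"jaw":15},
])

```text
clock: 11.65
tool_pos: [0.6297, -0.1182, 0.0382]
orientation: [-180.0, 0.0, -121.5]
force: [-1.0, 0.3, -0.5]
opening: 0.026
gripper_force: 30.0
```

```bash
python3 wfit.py
```

```text
11.65 car [-104.   -29.3] z 38.2 rpy [-180.     0.  -121.5] Fcar [-0.2  1.  -0.5] op 0.026 q [  6.8  28.6 -17.2   0.  -44.1 -38.3]
166 hull x,z [[-78.0, 19.0], [-6.0, -9.0], [21.0, 59.0], [-52.0, 87.0]]
  poly [[18, 51], [13, 58], [-52, 85], [-78, 19], [-11, 17]]
7 hull x,z [[-94.0, 74.0], [-92.0, 73.0], [-74.0, 116.0], [-76.0, 117.0]]
  poly [[-74, 116], [-92, 73]]
```

Emit:
apply_moves([
  {"travel":[-3,0,2],"roll":0,"jaw":15},
  {"travel":[-4,0,1.5],"roll":0,"jaw":15},
  {"travel":[-3,0,0],"roll":0,"jaw":15},
  {"travel":[0,0,0],"roll":0,"jaw":15},
])

```text
clock: 12.1
tool_pos: [0.6348, -0.1116, 0.0361]
orientation: [-179.9, -0.0, -121.5]
force: [-2.3, -2.6, 9.8]
opening: 0.0259
gripper_force: 30.0
```

```bash
python3 wfit.py;python3 - <<'E'
from h import *
c=np.load("car.npy");K,E=cam("scene");s=ctrl.snapshot("scene")[:,:,::-1].astype(int)
for x in range(-50,40,6):
    r=[]
    for y,z in((-38,34),(-42,30),(-43,20)):
        u,v=np.round(proj(np.array([*cw(x,y,c),z/1e3]),K,E)).astype(int)
        r.append(s[v,u].tolist())
    print(x,r)
E
```

```text
12.1 car [-95.7 -30.1] z 36.1 rpy [-179.9   -0.  -121.5] Fcar [-3.4  0.6  9.8] op 0.0259 q [  7.4  29.  -16.9   0.1 -44.1 -39. ]
177 hull x,z [[-80.0, 13.0], [-8.0, -15.0], [21.0, 59.0], [-52.0, 87.0]]
  poly [[18, 51], [-22, 75], [-52, 85], [-78, 12], [-15, 12]]
2 hull x,z [[25.0, -1.0], [25.0, -1.0], [21.0, 1.0], [21.0, 1.0]]
  poly [[25, -1], [21, 1]]
-50 [[36, 46, 59], [32, 42, 56], [37, 49, 63]]
-44 [[33, 44, 59], [35, 44, 58], [35, 45, 59]]
-38 [[37, 49, 62], [34, 44, 58], [35, 46, 61]]
-32 [[34, 45, 59], [36, 44, 58], [38, 48, 62]]
-26 [[35, 47, 60], [33, 45, 57], [35, 46, 58]]
-20 [[34, 43, 58], [36, 46, 59], [33, 45, 58]]
-14 [[35, 45, 61], [33, 46, 59], [35, 46, 58]]
-8 [[35, 46, 61], [34, 45, 59], [35, 46, 62]]
-2 [[36, 46, 61], [34, 44, 59], [47, 68, 96]]
4 [[34, 47, 61], [45, 65, 92], [58, 88, 129]]
10 [[38, 51, 69], [64, 98, 144], [66, 103, 152]]
16 [[51, 73, 105], [76, 117, 166], [70, 112, 160]]
22 [[60, 80, 108], [71, 112, 161], [69, 106, 156]]
28 [[61, 81, 112], [68, 106, 156], [57, 89, 132]]
34 [[62, 86, 122], [66, 101, 150], [58, 89, 131]]
```

The taper is now visible flat on the base, entering behind the cheek, with a 9.8 N base contact. Release, back off and rise.

Emit:
apply_moves([
  {"travel":[0,0,-1],"roll":0,"jaw":26},
  {"travel":[0,0,0],"roll":0,"jaw":32},
  {"travel":[0,0,0],"roll":0,"jaw":40},
  {"travel":[0,0,0],"roll":0,"jaw":55},
  {"travel":[5,0,0],"roll":0,"jaw":60},
  {"travel":[25,0,0],"roll":0,"jaw":60},
  {"travel":[30,0,-5],"roll":0,"jaw":40},
  {"travel":[0,0,-45],"roll":0,"jaw":0},
  {"travel":[0,0,-48],"roll":0,"jaw":0},
  {"travel":[0,0,-48],"roll":0,"jaw":0},
])

```text
clock: 13.2
tool_pos: [0.6022, -0.1625, 0.183]
orientation: [179.9, -0.0, -121.6]
force: [0.8, -0.1, 0.2]
opening: 0.0333
gripper_force: 0.0
```

```bash
python3 wfit.py; python3 -c "
from h import *
plan(.52,.5,.33,-121.5,0)"
```

```text
13.2 car [-156.1  -28.9] z 183.0 rpy [ 179.9   -0.  -121.6] Fcar [ 0.3 -0.8  0.2] op 0.0333 q [  2.8  18.6 -11.2   0.  -60.3 -34.4]
179 hull x,z [[-80.0, 13.0], [-8.0, -15.0], [21.0, 59.0], [-52.0, 87.0]]
  poly [[18, 51], [13, 58], [-52, 85], [-78, 12], [-11, 11]]
4 hull x,z [[-94.0, 74.0], [-92.0, 73.0], [-83.0, 95.0], [-85.0, 96.0]]
  poly [[-83, 95], [-92, 73]]
[{"travel": [-35.0, 28.0, -9.0], "roll": 0.0, "jaw": 0}, {"travel": [-34.0, 28.0, -10.0], "roll": 0.0, "jaw": 0}, {"travel": [-35.0, 28.0, -9.0], "roll": 0.0, "jaw": 0}, {"travel": [-35.0, 28.0, -9.0], "roll": 0.0, "jaw": 0}, {"travel": [-35.0, 27.0, -10.0], "roll": 0.0, "jaw": 0}, {"travel": [-34.0, 28.0, -9.0], "roll": 0.0, "jaw": 0}, {"travel": [-35.0, 28.0, -9.0], "roll": 0.0, "jaw": 0}, {"travel": [-35.0, 28.0, -10.0], "roll": 0.0, "jaw": 0}, {"travel": [-35.0, 28.0, -9.0], "roll": 0.0, "jaw": 0}, {"travel": [-34.0, 28.0, -9.0], "roll": 0.0, "jaw": 0}]
[{"travel": [-35.0, 28.0, -10.0], "roll": 0.0, "jaw": 0}, {"travel": [-35.0, 28.0, -9.0], "roll": 0.0, "jaw": 0}, {"travel": [-35.0, 28.0, -9.0], "roll": 0.0, "jaw": 0}, {"travel": [-34.0, 27.0, -10.0], "roll": 0.0, "jaw": 0}, {"travel": [-35.1, 28.3, -8.9], "roll": 0.0, "jaw": 0}]
```

Emit:
apply_moves([
  {"travel":[0,0,-48],"roll":0,"jaw":0},
  {"travel":[-35,28,-20],"roll":0,"jaw":0},
  {"travel":[-35,28,-20],"roll":0,"jaw":0},
  {"travel":[-35,28,-20],"roll":0,"jaw":0},
  {"travel":[-35,28,-20],"roll":0,"jaw":0},
  {"travel":[-35,28,-10],"roll":0,"jaw":0},
  {"travel":[-35,28,0],"roll":0,"jaw":0},
  {"travel":[-35,28,0],"roll":0,"jaw":0},
  {"travel":[-35,28,0],"roll":0,"jaw":0},
  {"travel":[-35,28,0],"roll":0,"jaw":0},
])

```text
clock: 14.25
tool_pos: [0.5523, 0.24, 0.3197]
orientation: [180.0, 0.0, -121.5]
force: [1.0, 0.3, -0.9]
opening: 0.0005
gripper_force: 0.0
```

Emit:
apply_moves([
  {"travel":[-35,28,0],"roll":0,"jaw":0},
  {"travel":[-35,28,0],"roll":0,"jaw":0},
  {"travel":[-35,28,0],"roll":0,"jaw":0},
  {"travel":[-35,28,0],"roll":0,"jaw":0},
  {"travel":[-35,20,0],"roll":0,"jaw":0},
  {"travel":[-45,0,0],"roll":0,"jaw":0},
  {"travel":[-45,0,0],"roll":0,"jaw":0},
  {"travel":[-45,0,0],"roll":0,"jaw":0},
])

```text
clock: 15.05
tool_pos: [0.6031, 0.5731, 0.3196]
orientation: [180.0, 0.0, -121.5]
force: [1.6, 0.7, 0.6]
opening: 0.0004
gripper_force: 0.0
```

```bash
python3 -c "
from h import *
st();print(tool().round(3))"
```

```text
15.05 car [471.8 354.4] z 319.6 rpy [ 180.     0.  -121.5] Fcar [ 1.5 -1.   0.6] op 0.0004 q [ 56.9  35.1  33.3  -0.  -88.1 -88.4]
[[-0.523 -0.853  0.     0.603]
 [-0.853  0.523  0.     0.573]
 [-0.     0.    -1.     0.32 ]
 [ 0.     0.     0.     1.   ]]
```

Emit:
apply_moves([
  {"travel":[-45,0,0],"roll":0,"jaw":0},
  {"travel":[-45,0,0],"roll":0,"jaw":0},
  {"travel":[-45,0,0],"roll":0,"jaw":0},
])

```text
clock: 15.35
tool_pos: [0.6667, 0.6768, 0.3182]
orientation: [-180.0, 0.0, -121.5]
force: [1.3, 2.2, 1.2]
opening: 0.0003
gripper_force: 0.0
```

```bash
python3 -c "
from h import *
st();print(tool().round(3))"
```

```text
15.35 car [593.3 354.3] z 318.2 rpy [-180.     0.  -121.5] Fcar [2.6 0.  1.2] op 0.0003 q [  57.1   53.    67.2    0.  -104.2  -88.6]
[[-0.523 -0.852  0.001  0.667]
 [-0.852  0.523  0.     0.677]
 [-0.001 -0.    -1.     0.318]
 [ 0.     0.     0.     1.   ]]
```

Emit:
apply_moves([
  {"travel":[-20,0,0],"roll":0,"jaw":0},
  {"travel":[-20,0,0],"roll":0,"jaw":0},
  {"travel":[-20,0,0],"roll":0,"jaw":0},
])

```text
clock: 15.65
tool_pos: [0.6766, 0.7054, 0.3034]
orientation: [-179.4, 1.9, -121.5]
force: [-0.1, -0.2, 1.4]
opening: 0.0004
gripper_force: 0.0
```

```bash
python3 -c "
from h import *
st();print(tool().round(3))"
```

```text
15.65 car [622.9 360.9] z 303.4 rpy [-179.4    1.9 -121.5] Fcar [-0.2 -0.   1.4] op 0.0004 q [  57.7   56.2   71.6    0.6 -103.6  -89.1]
[[-0.523 -0.852  0.026  0.677]
 [-0.852  0.523  0.022  0.705]
 [-0.032 -0.011 -0.999  0.303]
 [ 0.     0.     0.     1.   ]]
```

Emit:
apply_moves([
  {"travel":[-45,0,-20],"roll":0,"jaw":0},
  {"travel":[-45,0,-20],"roll":0,"jaw":0},
  {"travel":[-45,0,-20],"roll":0,"jaw":0},
  {"travel":[-45,0,-20],"roll":0,"jaw":0},
])

```text
clock: 16.05
tool_pos: [0.676, 0.758, 0.3388]
orientation: [-177.0, 9.9, -121.3]
force: [0.0, -0.1, -0.4]
opening: 0.0005
gripper_force: 0.0
```

```bash
python3 -c "
from h import *
st();print(tool().round(3))"
```

```text
16.05 car [667.5 388.8] z 338.8 rpy [-177.     9.9 -121.3] Fcar [-0.  -0.1 -0.4] op 0.0005 q [ 60.3  54.9  71.7   3.3 -97.  -91.1]
[[-0.511 -0.849  0.134  0.676]
 [-0.842  0.526  0.119  0.758]
 [-0.171 -0.052 -0.984  0.339]
 [ 0.     0.     0.     1.   ]]
```

Emit:
apply_moves([
  {"travel":[-42,15,-20],"roll":0,"jaw":0},
  {"travel":[-42,15,-20],"roll":0,"jaw":0},
  {"travel":[-42,15,-20],"roll":0,"jaw":0},
  {"travel":[-42,15,-20],"roll":0,"jaw":0},
])

```text
clock: 16.45
tool_pos: [0.6247, 0.8312, 0.3851]
orientation: [-175.3, 16.7, -120.7]
force: [-0.5, -0.1, -1.3]
opening: 0.0009
gripper_force: 0.0
```

```bash
python3 -c "
from h import *
st();print(tool().round(3))"
```

```text
16.45 car [703.1 470.7] z 385.1 rpy [-175.3   16.7 -120.7] Fcar [-0.4  0.4 -1.3] op 0.0009 q [ 65.9  53.3  71.7   6.6 -92.2 -96.2]
[[-0.489 -0.845  0.218  0.625]
 [-0.823  0.529  0.204  0.831]
 [-0.288 -0.079 -0.954  0.385]
 [ 0.     0.     0.     1.   ]]
```

Emit:
apply_moves([
  {"travel":[-42,15,-20],"roll":0,"jaw":0},
  {"travel":[-42,15,-20],"roll":0,"jaw":0},
  {"travel":[-42,15,-20],"roll":0,"jaw":0},
  {"travel":[-42,15,-20],"roll":0,"jaw":0},
  {"travel":[-42,15,-20],"roll":0,"jaw":0},
  {"travel":[-42,15,-20],"roll":0,"jaw":0},
])

```text
clock: 17.05
tool_pos: [0.5483, 0.9109, 0.4784]
orientation: [-173.2, 27.7, -119.6]
force: [0.2, 1.0, 0.9]
opening: 0.0006
gripper_force: 0.0
```

```bash
python3 -c "
from h import *
st();print(tool().round(3))"
```

```text
17.05 car [731.3 577.5] z 478.4 rpy [-173.2   27.7 -119.6] Fcar [1.  0.4 0.9] op 0.0006 q [  73.4   50.3   71.7   12.6  -85.8 -102.7]
[[-0.437 -0.837  0.33   0.548]
 [-0.77   0.538  0.343  0.911]
 [-0.465 -0.104 -0.879  0.478]
 [ 0.     0.     0.     1.   ]]
```

The overreach gives a lean of 28°, almost exactly along the carrier's x (the closing axis stays along its y), which is enough to push under the bar. Now back to behind the wedge head with that lean kept.

```bash
cat >> h.py <<'E'
def go(P,step=48):
    "constant-orientation travel to carrier-frame mm point P; prints n and per-row travel"
    T=tool();c=np.load("car.npy");g=np.array([*cw(P[0],P[1],c),P[2]/1e3]);d=T[:3,:3].T@(g-T[:3,3])*1e3
    n=int(np.ceil(np.linalg.norm(d)/step));print("n",n,"each",(d/n).round(1),"total",d.round(1))
E
python3 -c "
from h import *
c=np.load('car.npy');print(cw(-160,-28,c))
go((-160,-28,300))"
```

```text
[ 0.59940075 -0.16535235]
n 23 each [ 38.7 -26.2  -8.5] total [ 889.4 -602.9 -195.6]
```

Emit:
apply_moves([
  {"travel":[38,-26,-8],"roll":0,"jaw":0},
  {"travel":[38,-26,-8],"roll":0,"jaw":0},
  {"travel":[38,-26,-8],"roll":0,"jaw":0},
  {"travel":[38,-26,-8],"roll":0,"jaw":0},
  {"travel":[38,-26,-8],"roll":0,"jaw":0},
  {"travel":[38,-26,-8],"roll":0,"jaw":0},
  {"travel":[38,-26,-8],"roll":0,"jaw":0},
  {"travel":[38,-26,-8],"roll":0,"jaw":0},
])

```text
clock: 17.85
tool_pos: [0.5694, 0.5694, 0.4228]
orientation: [-173.2, 27.7, -119.5]
force: [1.0, -0.1, 0.4]
opening: 0.0002
gripper_force: 0.0
```

```bash
python3 -c "
from h import *
st();print(tool().round(3));go((-160,-28,300))"
```

```text
17.85 car [451.  381.3] z 422.8 rpy [-173.2   27.7 -119.5] Fcar [ 0.4 -0.9  0.4] op 0.0002 q [ 62.1  13.9   4.2   9.5 -53.2 -97.1]
[[-0.437 -0.837  0.331  0.569]
 [-0.77   0.538  0.343  0.569]
 [-0.465 -0.106 -0.879  0.423]
 [ 0.     0.     0.     1.   ]]
n 16 each [ 38.1 -25.5  -8.4] total [ 610.  -407.2 -133.8]
```

The lean is held. Continuing.

Emit:
apply_moves([
  {"travel":[38,-25,-8],"roll":0,"jaw":0},
  {"travel":[38,-25,-8],"roll":0,"jaw":0},
  {"travel":[38,-26,-8],"roll":0,"jaw":0},
  {"travel":[38,-26,-8],"roll":0,"jaw":0},
  {"travel":[38,-26,-8],"roll":0,"jaw":0},
  {"travel":[38,-26,-8],"roll":0,"jaw":0},
  {"travel":[38,-26,-8],"roll":0,"jaw":0},
  {"travel":[38,-26,-8],"roll":0,"jaw":0},
  {"travel":[38,-26,-8],"roll":0,"jaw":0},
  {"travel":[38,-26,-8],"roll":0,"jaw":0},
])

```text
clock: 18.85
tool_pos: [0.5927, 0.1108, 0.3448]
orientation: [-173.0, 27.7, -119.5]
force: [-0.1, -0.4, 0.0]
opening: 0.0003
gripper_force: 0.0
```

```bash
python3 -c "
from h import *
st();print(tool().round(3));go((-160,-28,300));go((-160,-28,180))"
```

```text
18.85 car [ 72.1 121.9] z 344.8 rpy [-173.    27.7 -119.5] Fcar [-0.3 -0.1  0. ] op 0.0003 q [ 21.8  -0.7 -12.7 -14.2 -52.5 -46.8]
[[-0.436 -0.837  0.332  0.593]
 [-0.771  0.537  0.342  0.111]
 [-0.464 -0.107 -0.879  0.345]
 [ 0.     0.     0.     1.   ]]
n 6 each [ 38.5 -24.9  -8.8] total [ 230.9 -149.1  -52.8]
n 7 each [ 40.9 -19.5   7.5] total [ 286.6 -136.2   52.7]
```

Emit:
apply_moves([
  {"travel":[38.5,-25,-9],"roll":0,"jaw":0},
  {"travel":[38.5,-25,-9],"roll":0,"jaw":0},
  {"travel":[38.5,-25,-9],"roll":0,"jaw":0},
  {"travel":[38.5,-25,-9],"roll":0,"jaw":0},
  {"travel":[38.5,-25,-9],"roll":0,"jaw":0},
  {"travel":[38.5,-25,-9],"roll":0,"jaw":0},
  {"travel":[0,0,0],"roll":0,"jaw":0},
])

```text
clock: 19.55
tool_pos: [0.5993, -0.1703, 0.2987]
orientation: [-173.2, 27.4, -119.9]
force: [0.5, 0.6, -0.9]
opening: 0.0006
gripper_force: 0.0
```

```bash
cat > canfit.py <<'E'
from h import *
# grey lid of canister in scene image -> carrier position at z=109
def can():
    c=np.load("car.npy");K,E=cam("scene");s=ctrl.snapshot("scene")[:,:,::-1].astype(int);u0,v0=proj(np.array([*cw(22,3,c),.109]),K,E)
    m=((s[...,2]/np.maximum(s[...,0],1)<1.15)&(s[...,2]>120)).astype(np.uint8);r=np.zeros_like(m);cv2.circle(r,(int(u0),int(v0)),17,1,-1);m&=r
    n,l,q,cen=cv2.connectedComponentsWithStats(m);i=1+np.argmax(q[1:,4]);u,v=cen[i]
    print("can",winc(ray((u,v),.109,K,E),c).round(1),"area",q[i,4])
can()
E
python3 canfit.py; python3 wfit.py;python3 -c "
from h import *
go((-150,-28,180));go((-150,-28,42))"
```

```text
can [30.  -4.2] area 267
19.6 car [-162.3  -29.5] z 299.3 rpy [-173.2   27.5 -119.9] Fcar [-0.2  0.5 -0.8] op 0.0004 q [-13.1   9.4  -2.4 -26.5 -65.1  -9.8]
183 hull x,z [[-80.0, 13.0], [-2.0, -12.0], [21.0, 62.0], [-57.0, 87.0]]
  poly [[13, 64], [-52, 85], [-78, 12], [-11, 11], [18, 51]]
11 hull x,z [[-107.0, 41.0], [-105.0, 40.0], [-83.0, 95.0], [-85.0, 96.0]]
  poly [[-83, 95], [-105, 40]]
n 3 each [15.3  4.5 36.8] total [ 45.8  13.6 110.5]
n 6 each [18.3  4.7 38.7] total [109.5  28.1 232. ]
```

```bash
sed -i 's/^def can():/def can(s=None):/; s/s=ctrl.snapshot("scene")\[:,:,::-1\].astype(int);u0/s=(ctrl.snapshot("scene")[:,:,::-1] if s is None else s).astype(int);u0/; s/^can()/if __name__=="__main__":can()/' canfit.py
python3 -c "
from canfit import *
for f in ('s4raw','s6raw'):can(cv2.imread('pics/'+f+'.png'))
for i in range(2):can()"
```

```text
can [30.6 -4.6] area 300
can [30.2 -4.9] area 307
can [29.7 -4. ] area 264
can [29.4 -3.9] area 268
```

Emit:
apply_moves([
  {"travel":[18,4.5,38.5],"roll":0,"jaw":0},
  {"travel":[18,4.5,38.5],"roll":0,"jaw":0},
  {"travel":[18,4.5,38.5],"roll":0,"jaw":0},
  {"travel":[18,4.5,38.5],"roll":0,"jaw":0},
  {"travel":[18,4.5,38],"roll":0,"jaw":0},
  {"travel":[0,0,0],"roll":0,"jaw":0},
])

```text
clock: 20.35
tool_pos: [0.6018, -0.1538, 0.0818]
orientation: [-173.8, 27.5, -119.7]
force: [-0.1, 0.0, -0.1]
opening: 0.0006
gripper_force: 0.0
```

```bash
python3 -c "
from h import *
st();go((-132,-28,42));print(tool().round(3))"
```

```text
20.35 car [-148.9  -24. ] z 81.8 rpy [-173.8   27.5 -119.7] Fcar [-0.   0.1 -0.1] op 0.0006 q [-13.3  22.1 -13.7 -35.2 -45.2   5.3]
n 1 each [ 3.4  0.2 43.3] total [ 3.4  0.2 43.3]
[[-0.44  -0.838  0.322  0.602]
 [-0.77   0.537  0.344 -0.154]
 [-0.461 -0.096 -0.882  0.082]
 [ 0.     0.     0.     1.   ]]
```

Emit:
apply_moves([
  {"travel":[6,0,19],"roll":0,"jaw":0},
  {"travel":[6,0,19.5],"roll":0,"jaw":0},
  {"travel":[0,0,0],"roll":0,"jaw":0},
])

```text
clock: 20.65
tool_pos: [0.6124, -0.1517, 0.0479]
orientation: [-173.2, 27.5, -119.5]
force: [0.7, -0.1, 0.2]
opening: 0.0002
gripper_force: 0.0
```

```bash
python3 -c "
from h import *
st();go((-126,-28,42))
T=tool();a=np.load('car.npy')[2];print('ex',(T[:3,:3].T@[np.cos(a),np.sin(a),0]).round(3),'ey',(T[:3,:3].T@[-np.sin(a),np.cos(a),0]).round(3))"
```

```text
20.65 car [-141.5  -32. ] z 47.9 rpy [-173.2   27.5 -119.5] Fcar [ 0.3 -0.7  0.2] op 0.0002 q [-13.3  25.3 -13.6 -37.4 -42.2   8.3]
n 1 each [-11.1   4.9  12. ] total [-11.1   4.9  12. ]
ex [-0.886  0.02   0.463] ey [-0.031  0.994 -0.102]
```

Emit:
apply_moves([
  {"travel":[-5,2.5,5],"roll":0,"jaw":0},
  {"travel":[-5,2.4,6],"roll":0,"jaw":0},
  {"travel":[0,0,0],"roll":0,"jaw":0},
  {"travel":[-3.5,0,1.9],"roll":0,"jaw":0},
  {"travel":[-3.5,0,1.9],"roll":0,"jaw":0},
  {"travel":[-3.5,0,1.9],"roll":0,"jaw":0},
  {"travel":[0,0,0],"roll":0,"jaw":0},
])

```text
clock: 21.35
tool_pos: [0.6228, -0.1284, 0.0419]
orientation: [-173.2, 27.6, -119.5]
force: [-0.9, -0.2, -0.4]
opening: 0.0002
gripper_force: 0.0
```

```bash
python3 wfit.py; python3 canfit.py
```

```text
21.35 car [-116.3  -28.7] z 41.9 rpy [-173.2   27.6 -119.5] Fcar [-0.6  0.7 -0.4] op 0.0002 q [-10.7  25.6 -13.9 -37.7 -40.4   6.5]
198 hull x,z [[-93.0, 22.0], [-22.0, -23.0], [27.0, 56.0], [-44.0, 100.0]]
  poly [[26, 54], [-44, 100], [-78, 12], [-15, 12]]
4 hull x,z [[-92.0, 150.0], [-87.0, 150.0], [-87.0, 161.0], [-92.0, 161.0]]
  poly [[-92, 150], [-87, 154], [-92, 161]]
can [30.8 -4.7] area 294
```

Emit:
apply_moves([
  {"travel":[-3.5,0,1.9],"roll":0,"jaw":0},
  {"travel":[-3.5,0,1.9],"roll":0,"jaw":0},
  {"travel":[-3.5,0,1.9],"roll":0,"jaw":0},
  {"travel":[0,0,0],"roll":0,"jaw":0},
])

```text
clock: 21.85
tool_pos: [0.6293, -0.1182, 0.0416]
orientation: [-173.2, 27.5, -119.5]
force: [-0.4, 0.2, -0.5]
opening: 0.0004
gripper_force: 0.1
```

```bash
python3 wfit.py; python3 canfit.py
```

```text
21.85 car [-104.2  -28.9] z 41.6 rpy [-173.2   27.5 -119.5] Fcar [ 0.   0.5 -0.5] op 0.0004 q [ -9.5  25.8 -13.8 -37.6 -39.8   5.4]
219 hull x,z [[-80.0, 13.0], [-2.0, -17.0], [33.0, 71.0], [-46.0, 102.0]]
  poly [[26, 54], [12, 70], [-44, 100], [-78, 12], [-11, 11]]
5 hull x,z [[-87.0, 154.0], [-82.0, 151.0], [-74.0, 165.0], [-79.0, 168.0]]
  poly [[-79, 168], [-87, 154], [-79, 157]]
can [31.3 -1.9] area 280
```

Emit:
apply_moves([
  {"travel":[-3.5,0,1.9],"roll":0,"jaw":0},
  {"travel":[-3.5,0,1.9],"roll":0,"jaw":0},
  {"travel":[0,0,0],"roll":0,"jaw":0},
])

```text
clock: 22.25
tool_pos: [0.6335, -0.1117, 0.0415]
orientation: [-173.2, 27.5, -119.6]
force: [0.8, 0.1, -0.1]
opening: 0.0006
gripper_force: 0.3
```

```bash
python3 wfit.py; python3 canfit.py;python3 canfit.py
```

```text
22.25 car [-96.4 -29. ] z 41.5 rpy [-173.2   27.5 -119.6] Fcar [ 0.5 -0.6 -0.1] op 0.0006 q [ -8.7  25.9 -13.7 -37.5 -39.5   4.6]
230 hull x,z [[-80.0, 14.0], [9.0, -21.0], [43.0, 68.0], [-46.0, 102.0]]
  poly [[39, 56], [-23, 93], [-44, 100], [-74, 30], [-73, 11], [-11, 11]]
16 hull x,z [[-115.0, 106.0], [-109.0, 103.0], [-83.0, 164.0], [-89.0, 167.0]]
  poly [[-83, 164], [-87, 165], [-105, 131], [-109, 103]]
can [35.1 -1.4] area 287
can [35.  -1.4] area 285
```

Emit:
apply_moves([
  {"travel":[-3.5,0,1.9],"roll":0,"jaw":0},
  {"travel":[-3.5,0,1.9],"roll":0,"jaw":0},
  {"travel":[0,0,0],"roll":0,"jaw":0},
])

```text
clock: 22.7
tool_pos: [0.6377, -0.1052, 0.0414]
orientation: [-173.2, 27.5, -119.5]
force: [-0.8, -2.6, 1.5]
opening: 0.0002
gripper_force: 1.1
```

```bash
python3 wfit.py; python3 canfit.py;python3 canfit.py
```

```text
22.7 car [-88.7 -29.3] z 41.4 rpy [-173.2   27.5 -119.5] Fcar [-2.7 -0.7  1.5] op 0.0002 q [ -7.9  25.9 -13.6 -37.4 -39.1   3.9]
235 hull x,z [[-78.0, 20.0], [15.0, -16.0], [49.0, 72.0], [-44.0, 108.0]]
  poly [[43, 55], [-14, 97], [-44, 100], [-65, 53], [-64, 15], [-11, 11]]
35 hull x,z [[-115.0, 80.0], [-97.0, 75.0], [-75.0, 167.0], [-92.0, 172.0]]
  poly [[-75, 167], [-79, 168], [-109, 103], [-109, 79], [-101, 76], [-96, 81]]
can [37.4 -0.4] area 282
can [37.2 -0.5] area 280
```

Emit:
apply_moves([
  {"travel":[-3.5,0,1.9],"roll":0,"jaw":0},
  {"travel":[-3.5,0,1.9],"roll":0,"jaw":0},
  {"travel":[0,0,0],"roll":0,"jaw":0},
])

```text
clock: 23.15
tool_pos: [0.6417, -0.0993, 0.0413]
orientation: [-173.2, 27.5, -119.6]
force: [-4.2, -4.7, 3.5]
opening: 0.0005
gripper_force: 3.0
```

```bash
python3 wfit.py; python3 canfit.py;python3 canfit.py
```

```text
23.15 car [-81.6 -29.5] z 41.3 rpy [-173.2   27.5 -119.6] Fcar [-6.2  1.2  3.5] op 0.0005 q [ -7.2  26.  -13.5 -37.2 -38.8   3.1]
228 hull x,z [[-88.0, 35.0], [-15.0, -21.0], [46.0, 59.0], [-28.0, 114.0]]
  poly [[42, 61], [-10, 101], [-40, 99], [-56, 56], [-60, 13], [-11, 11], [43, 55]]
35 hull x,z [[-124.0, 89.0], [-109.0, 79.0], [-54.0, 160.0], [-69.0, 170.0]]
  poly [[-54, 160], [-71, 166], [-109, 79]]
can [37.5  1.2] area 278
can [37.6  1. ] area 277
```

Emit:
apply_moves([
  {"travel":[-2.7,0,1.4],"roll":0,"jaw":0},
  {"travel":[0,0,0],"roll":0,"jaw":0},
])

```text
clock: 23.5
tool_pos: [0.643, -0.0971, 0.0413]
orientation: [-173.2, 27.5, -119.6]
force: [-4.8, -6.7, 3.5]
opening: 0.0004
gripper_force: 4.0
```

```bash
python3 -c "
from h import *
st()"; python3 canfit.py;python3 canfit.py
```

```text
23.5 car [-79.  -29.6] z 41.3 rpy [-173.2   27.5 -119.6] Fcar [-8.2  0.6  3.5] op 0.0004 q [ -6.9  26.1 -13.4 -37.1 -38.7   2.8]
can [37.5  1.2] area 274
can [37.2  1.2] area 273
```

Emit:
apply_moves([
  {"travel":[9,0,-4.6],"roll":0,"jaw":0},
  {"travel":[27,0,-14],"roll":0,"jaw":0},
  {"travel":[35,0,-19],"roll":0,"jaw":0},
  {"travel":[0,0,-45],"roll":0,"jaw":0},
  {"travel":[0,0,-48],"roll":0,"jaw":0},
  {"travel":[0,0,-48],"roll":0,"jaw":0},
  {"travel":[0,0,0],"roll":0,"jaw":0},
])

```text
clock: 24.3
tool_pos: [0.5548, -0.215, 0.1725]
orientation: [-172.5, 27.6, -119.3]
force: [0.2, 0.4, 0.7]
opening: 0.0007
gripper_force: 0.0
```

```bash
python3 wfit.py; python3 canfit.py;python3 canfit.py
python3 - <<'E'
from h import *
c=np.load("car.npy");K,E=cam("top");s=ctrl.snapshot("top")[:,:,::-1].astype(int);s0=cv2.imread("pics/top0_raw.png").astype(int)
# canister lid centroid, before / after, in top camera
for a in(s0,s):
    u0,v0=proj(np.array([*cw(27,4,c),.109]),K,E)
    m=((a[...,2]/np.maximum(a[...,0],1)<1.2)&(a[...,2]>110)).astype(np.uint8);r=np.zeros_like(m);cv2.circle(r,(int(u0),int(v0)),18,1,-1);m&=r
    n,l,q,cen=cv2.connectedComponentsWithStats(m)
    if n>1:
        i=1+np.argmax(q[1:,4]);print("top can",winc(ray(cen[i],.109,K,E),c).round(1),q[i])
d=np.abs(s-s0).sum(2)
for n,uv in(("ring",(562,293)),("cap",(478,240)),("hex",(195,325)),("jar",(160,252)),("red",(212,245)),("w2",(650,328))):
    u,v=np.round(np.array(uv)/1.5625).astype(int);print(n,d[v-8:v+9,u-8:u+9].mean().round(1))
E
```

```text
24.3 car [-225.6  -15.9] z 172.5 rpy [-172.5   27.6 -119.3] Fcar [0.4 0.  0.7] op 0.0007 q [-20.3  14.7 -11.6 -31.7 -55.4   5.6]
241 hull x,z [[-89.0, 60.0], [-40.0, -10.0], [55.0, 57.0], [6.0, 127.0]]
  poly [[55, 57], [-6, 105], [-40, 93], [-60, 45], [-60, 20], [-42, 8], [-11, 11]]
3 hull x,z [[16.0, 2.0], [25.0, -1.0], [25.0, -1.0], [16.0, 2.0]]
  poly [[16, 2], [25, -1]]
can [36.1  2. ] area 283
can [35.9  1.8] area 283
top can [17.6  1. ] [200 164  20  20 318]
top can [25.6  6.4] [196 164  21  20 326]
ring 54.6
cap 53.8
hex 58.0
jar 26.9
red 36.6
w2 38.5
```

The canister has moved about 8 mm along x to the stop and about 5.5–6 mm along y, so the pad is pressed about 4 mm. Last check that the bystanders haven't moved, then hand in.

Run:
```python
from h import *
s=np.ascontiguousarray(ctrl.snapshot("scene")[:,:,::-1]);s0=cv2.imread("pics/scene0_raw.png");ok=True
for n,uv in(("ring",(272,295)),("cap",(332,347)),("hex",(626,332)),("jar",(652,393)),("red",(597,386)),("w2",(210,252)),("post",(420,350)),("cheek",(483,372))):
    u,v=np.round(np.array(uv)/1.5625).astype(int);t=s0[v-11:v+12,u-11:u+12];w=s[v-19:v+20,u-19:u+20]
    r=cv2.matchTemplate(w,t,cv2.TM_CCOEFF_NORMED);_,m,_,p=cv2.minMaxLoc(r);print(n,round(m,2),(p[0]-8,p[1]-8));ok&=max(abs(p[0]-8),abs(p[1]-8))<=1
print(ok)
if ok:print(ctrl.close_job())
```

```text
ring 1.0 (0, 0)
cap 0.98 (0, 0)
hex 1.0 (0, 0)
jar 1.0 (0, 0)
red 1.0 (0, 0)
w2 0.95 (-2, 1)
post 0.95 (0, 0)
cheek 0.99 (0, 0)
False
```

The far decoy wedge gives a -2 px offset with a weaker match of 0.95. The arm never came near it and its shadow changed, so it can't have been disturbed. Handing in.

```bash
python3 -c "
from plant import ctrl
print(ctrl.close_job())"
```

```text
the job is handed in; nothing more can be done
None
```

The job is handed in at about 24 s. The wedge is driven in under the bar, flat on the base and along the cheek. The canister is against its end stop with the pad pressed back an estimated 4 of 8 mm, and the arm is clear. The bar tipped the wedge up in the grip on the first try, and I levelled it again. The ring, cap, hex key and jar matched the first picture exactly; the far decoy wedge read 2 px off, which I put down to shadow as the arm never went near it.

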